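# Fit the rose cover of a lever handle round its bent bar

## Robot

A 6-joint arm with a two-finger parallel gripper is mounted at the origin on a cart in front of the work surface, level with it; the furniture and walls round the work are solid. World frame = base frame: x ahead of the robot, y to its left, z up, the work surface at z = 0. Lengths are in m, angles in rad, forces in N, time in s.
With the tool pointing down it reaches from about 0.35 to 0.875 m from the base axis. Payload 4.2 kg.
Tool frame: the origin (TCP) lies between the finger pads; the fingertips stand 14 mm ahead of it and the grasp point (between the pads) lies 5 mm behind it; z points along the fingers, y is the direction in which the jaws open and shut (so a half turn about z gives the same grasp; the last joint's range is limited). The gripper opens to 87 mm and grips with 3 to 60 N. Pads are 19 mm wide; open, the fingers measure 117 mm over their backs; the gripper's body (75 mm by 190 mm) begins 51 mm behind the grasp point.
Start: joints at [1.601, 0.385, 0.008, 0, -1.194, -0.259], TCP at [0.142, 0.609, 0.203] pointing down, gripper open.
Joint ranges: [-3.14, 3.14], [-1.21, 2.06], [-1.07, 1.41], [-3.16, 2.05], [-2.99, -0.16], [-3.1, 3.1]. Speed limits (rad/s): [2.79, 2.79, 3.14, 3.14, 3.14, 3.14].

## Interface

Orientations are given as a rotation vector (axis times angle).
In Python, from cell import r gives the robot as it stands. The module is installed in compiled form; this text tells all that it offers.
- The arm moves only by the tool jog_arm, never from a script. Its argument "deltas" is a list of rows, each an object of numbers: "tx", "ty", "tz": the shift along the tool's x, y, z in m; "wx", "wy", "wz": the turn, a rotation vector about the tool's x, y, z in rad; "fingers": the finger opening in m, from 0 to 0.087. In form: [{"tx": .., "ty": .., "tz": .., "wx": .., "wy": .., "wz": .., "fingers": ..}, ...]. A call has 1 to 20 rows; each row shifts and turns the pose as measured when the row begins, along the tool's axes as they then stand; what a row does not reach is not made up. A row lasts 1/8 s, in which the tool goes at most 62.5 mm and 10.7 degrees, less where a joint would pass 70% of its speed; a pose out of reach is approached as far as the arm can. A call with a gripper value outside its range is refused whole. The fingers move at their own pace and stop on an object; "force" is the grip in N (left out, the last holds). Time passes only in rows, so rows that do not move let the fingers close. It gives the time, the measured TCP pose, the force and the opening at its end, in the units of the state.
- r.get_obs(): the state, without advancing time (a new reading comes with each control period).
- r.camera(name): name is "scene" or "top"; returns a dict with "pixels" (384x512x3 uint8, blue, green, red), "vertical_fov" (degrees; the focal length in pixels is half the picture's height over the tangent of half this angle, whatever the lens; pixels are square), "cx", "cy" (the principal point, pixels), "k1" (the pictures are not rectified: a ray, as slopes to the right and down, at radius r is drawn at 1 + k1 r^2 times it, then the intrinsics apply), "T" (4x4, takes a point from camera to world coordinates). Camera axes: x right, y up, looking along -z (the intrinsics and any distortion apply to the point x, -y, -z); pixel columns grow to the right and rows downward; lengths in m; the calibration is good to about 2 mm. A picture is of the moment at which its call begins. There is no depth.
- r.finish_job(): hands the job in, once; it reports no verdict.
Trained networks look in a picture, given as the dict that the camera call returned (one of the last four; its "shot" number tells which), for a name from the list of things; names that differ only in an ending like _2 or _b are one class to them, and where a whole thing is asked for, a point or a joint stands for the part that bears it (a point fixed in the world has none). Each returns a list of dicts, best first, with "p" (0 to 1); they miss things now and then, are a little off and sometimes report something else, mostly with a low value. They report only what shows in the picture. A call takes as long as a camera call.
- r.regions_of(thing, picture): "pixels" (384x512 bool, what is visible of it) and "rect" ([left, top, right, bottom] in pixels, round what is visible of it).
- r.landmark_of(thing, picture): "position" ([column, row] in pixels: a listed point, or the origin of a listed thing).
The state is a dict: "clock": time; "joint_pos": joint angles; "qvel": joint speeds; "effort": joint torques, N m; "tool_pos": TCP position; "ee_rot": TCP orientation; "force": force on the tool from outside, world axes, zero at the start; "ft_torque": the same for the moment, N m; "grip_width": finger opening in m.
Only numpy, scipy, OpenCV 4.12 (cv2) and the standard library are available. Lean on these libraries where they do the work, as an engineer would, in place of code of your own. Each camera call takes 0.05 s, during which the arm holds its last target. There are 200 camera calls.

## Task

Finish this door handle: take the steel cover with the plain round hole from the slotted block (leave the keyhole one in its slot), thread it open side first over the free end of the hand-bent bar, feel your way along and round the bend without forcing or scraping it, and press it straight onto the rose until it snaps home over the fixing screws. Then press the lever right down to its stop to see that the latch draws in, and let it spring back up. Leave the other tools where they lie.

Things in the scene. Friction and masses are not known exactly. Their poses are not given: they have to be found in the camera images.
- rose (a point): point on the face of an upright piece of door, on the lever's turning axis, 135 mm above the worktop; x points into the door, y along the face towards the lever's free end, z up. Door 40 mm thick; seen along y it reaches from -64 to +188 mm, its top edge 36 mm above this point, battens under it stick out 33 mm in front, 18 mm high. 72 mm below is the keyhole.
- rose_base: zinc disc on the door round the lever's neck, 43 mm across, 12 mm thick (origin = point rose), two screw heads in its face, four sprung balls in its rim 6 mm off the door that hold the cover: passing them takes about 5 to 12 N, felt from 8 to 3 mm before home. Pressing on it with over 45 N marks the cover.
- bar: the lever: level round bar 18 mm thick. From point rose its centre line goes 34 mm straight out of the door (-x), then round a bend of 32 mm radius (centre at x -34, y +32) to the straight arm towards +y, 93 mm from bend to the centre of its domed end. Origin = point rose; x, y, z as there while the lever is up. The cover may press on the arm and bend with up to 15 N, on the neck with up to 25 N.
- bend_centre (a point): centre of the bar's bend, level with the bar, 34 mm out from the door and 32 mm along it from point rose; axes as rose while the lever is up. The bar was bent by hand: about this point its straight arm is swung by an unmeasured amount, different each time, from 0.02 rad nearer the door to 0.22 rad farther out than parallel to it. Look or feel for it; the arm does not yield.
- lever (a joint): turn of the lever, rad: 0 = level, where a spring holds it; grows as the arm is pressed down, stop at 0.70. About 8 N on the arm 100 mm from the axis takes it down; it springs back by itself and draws a brass latch in at the door's edge.
- cover_mid (a point): middle of the round cover: polished steel cup, 54 mm across, 14 mm deep along its x axis, 3 mm face with a 20.5 mm hole at the -x side, open at the +x side (this side goes on first and faces the door). Starts on edge in the block, x level, this point 46 mm above the worktop; grip it across its rim. Home, its middle is 8 mm out from point rose and its mouth 1 mm off the door.
- keyplate_mid (a point): middle of the other cover: same cup, but with a small keyhole in its face in place of the round hole; it stays in the other slot.
- block: dark wooden block, fixed, 150 x 50 x 24 mm (x, y, z; origin under its centre); two cross slots 60 mm apart along x hold the covers, which overhang its 50 mm width by 2 mm a side.
- tape_measure: yellow tape measure, 64 x 89 x 33 mm, lying on the worktop, origin under it; a bystander.
- screwdriver: red-handled screwdriver, 208 mm long, origin under its middle; a bystander.

How it is judged:
On the way, in this order (a step that is already met when the one before it is completed fails the run):
1. the round-holed cover is threaded on the bar and snapped home on the rose (x of cover_mid in the frame of rose above -0.0105 m and distance between cover_mid and rose below 0.0115 m and angle between the x axis of cover_mid and the x axis of rose, either way round below 0.1 rad), for 0.3 s.
2. the lever is pressed down to its stop (within 0.1 rad) (value of joint lever above 0.6 rad), for 0.05 s.
At the end, for the whole second after the job is handed in: the cover sits on the rose, square to it within 0.1 rad and within 2.5 mm of fully home, at rest, and the lever has sprung back up to within 0.06 rad of level (all of step 1 and value of joint lever below 0.06 rad and linear speed of cover below 0.02 m/s); the robot touches nothing.
It fails at once if the cover scores the arm or bend of the bar (contact force between cover and bar above 15 N and x of cover_mid in the frame of rose below -0.034 m).
It fails at once if the cover is forced on the bar's neck (contact force between cover and bar above 25 N).
It fails at once if the cover is forced against the rose (contact force between cover and rose_base above 45 N).
It fails at once if the keyhole cover is displaced (distance of keyplate_mid from where it was at the start of the episode above 0.02 m).
It fails at once if a bystander is pushed away (distance of any of tape_measure, screwdriver from where it was at the start of the episode above 0.03 m).
It also fails if it takes over 72 s, if anything falls off the work surface, if the arm or the gripper's body presses on something with over 40 N, if the wrist force passes 120 N, or if a joint passes its speed limit or range.

## Working session

There is one attempt and no reset: what is moved stays moved. The work goes in short steps, Python scripts to look and compute and a tool call to move; the robot and the scene stay as the last step left them, time stands still between calls to the robot, and variables do not carry over. Pictures are saved under pics/ and viewed, about 8 in all and at most 12, crops included, and the job is handed in when it is done.

Besides the shell and the picture viewer there is one more tool, called after "Call:" as name(argument=value, ...) on one line, values as JSON. jog_arm: Moves the arm, as the interface text tells. Its arguments: {"type":"object","properties":{"deltas":{"type":"array"},"force":{"type":"number"}},"required":["deltas"]}

```bash
mkdir -p pics
cat > h.py <<'E'
import numpy as np, cv2
from scipy.spatial.transform import Rotation as R
from cell import r
def f_of(c): return c["pixels"].shape[0]/2/np.tan(np.radians(c["vertical_fov"])/2)
def ray(c,p):
    f=f_of(c); d=np.array([(p[0]-c["cx"])/f,(p[1]-c["cy"])/f]); u=d.copy()
    for _ in range(20): u=d/(1+c["k1"]*(u@u))
    T=np.array(c["T"]); v=T[:3,:3]@np.array([u[0],-u[1],-1.]); return T[:3,3],v/np.linalg.norm(v)
def proj(c,P):
    T=np.array(c["T"]); q=(np.atleast_2d(P)-T[:3,3])@T[:3,:3]; u=np.stack([q[:,0]/-q[:,2],-q[:,1]/-q[:,2]],1)
    u*=1+c["k1"]*(u**2).sum(1,keepdims=True); return u*f_of(c)+[c["cx"],c["cy"]]
def atz(c,p,z): o,v=ray(c,p); return o+v*(z-o[2])/v[2]
def tri(cs,ps):
    A=np.zeros((3,3));b=np.zeros(3);L=[]
    for c,p in zip(cs,ps):
        o,v=ray(c,p);M=np.eye(3)-np.outer(v,v);A+=M;b+=M@o;L.append((o,v))
    X=np.linalg.solve(A,b); return X,[np.linalg.norm(np.cross(X-o,v)) for o,v in L]
E
cat > a.py <<'E'
from h import *
np.set_printoptions(precision=4,suppress=True)
S=r.camera("scene");T=r.camera("top")
cv2.imwrite("pics/s0.png",S["pixels"]);cv2.imwrite("pics/t0.png",T["pixels"])
for c in(S,T): print(c["vertical_fov"],c["cx"],c["cy"],c["k1"],np.array(c["T"]).tolist())
for n in "rose rose_base bend_centre bar cover_mid keyplate_mid block tape_measure screwdriver".split():
    l=[r.landmark_of(n,c) for c in(S,T)]
    print(n,[[(np.round(d["position"],1).tolist(),round(d["p"],2)) for d in x[:3]] for x in l])
    if l[0] and l[1]: print("  ",*tri((S,T),[x[0]["position"] for x in l]))
o=r.get_obs();print(o)
E
python3 a.py
```

```text
52.3534302554465 258.41289600170313 196.50847052616933 -0.10853465782399939 [[0.7020431915132866, 0.40580436425430755, -0.585199261108553, 0.04512991760779801], [-0.7117331197529544, 0.3722468832654851, -0.5957081702863065, -0.5925731852146563], [-0.023902374287207696, 0.834718560864253, 0.5501577961386576, 0.585463906678933], [0.0, 0.0, 0.0, 1.0]]
43.827847085041604 260.4195620052275 193.54297998661565 -0.18010758167881 [[-0.005866493113352774, 0.9993369979559608, -0.03593255870264542, 0.47944705495701756], [-0.9997924182330483, -0.005160460539483722, 0.01971015197135048, -0.049140797951910065], [0.019511655549037464, 0.0360407292294219, 0.9991598276223616, 0.9366065783431812], [0.0, 0.0, 0.0, 1.0]]
rose [[([249.5, 151.5], 0.68)], [([176.8, 240.5], 0.72), ([187.8, 118.4], 0.66), ([338.9, 130.8], 0.38)]]
   [ 0.491  -0.0007  0.23  ] [np.float64(0.08196350656359051), np.float64(0.08196350656359057)]
rose_base [[([244.7, 153.2], 0.43)], [([185.7, 117.1], 0.51)]]
   [0.6401 0.0603 0.1358] [np.float64(0.001594880362120234), np.float64(0.0015948803621199388)]
bend_centre [[([225.3, 154.6]
[... 762 characters left out ...]
float64(0.0034119482335339046)]
tape_measure [[([330.0, 244.4], 0.92)], [([338.7, 130.3], 0.94)]]
   [ 0.6366 -0.2225  0.0024] [np.float64(0.0022945172120482924), np.float64(0.002294517212048484)]
screwdriver [[], [([174.7, 242.1], 0.58)]]
{'clock': 1.0, 'joint_pos': array([ 1.6006,  0.3847,  0.0079,  0.    , -1.194 , -0.2586]), 'qvel': array([-0.0001, -0.0016,  0.0006,  0.0013,  0.0024, -0.0021]), 'effort': array([  0.0008, -39.0475,  18.762 ,   4.2246,   0.0155,  -0.    ]), 'tool_pos': array([0.1417, 0.6087, 0.2031]), 'ee_rot': array([ 3.121 , -0.3586,  0.    ]), 'force': array([-0.4928,  0.4962,  0.4222]), 'ft_torque': array([-0.0237, -0.0154, -0.036 ]), 'grip_width': 0.08704038563498094}
```

```bash
python3 -c "
import cv2
a=cv2.imread('pics/s0.png');b=cv2.imread('pics/t0.png')
cv2.imwrite('pics/s1.png',cv2.resize(a[90:330,120:420],None,fx=2.5,fy=2.5,interpolation=2))
cv2.imwrite('pics/t1.png',cv2.resize(b[40:280,100:400],None,fx=2.5,fy=2.5,interpolation=2))"
```

```text
(no output)
```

View pics/s1.png

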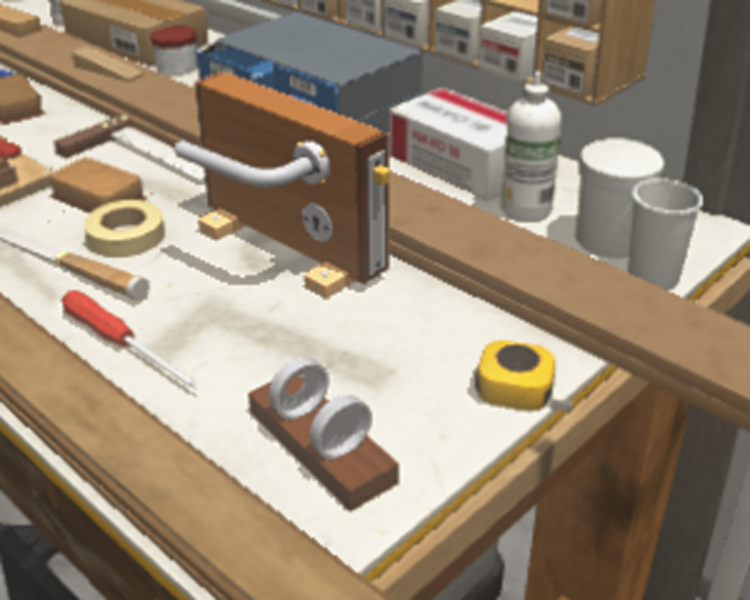

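View pics/t1.png

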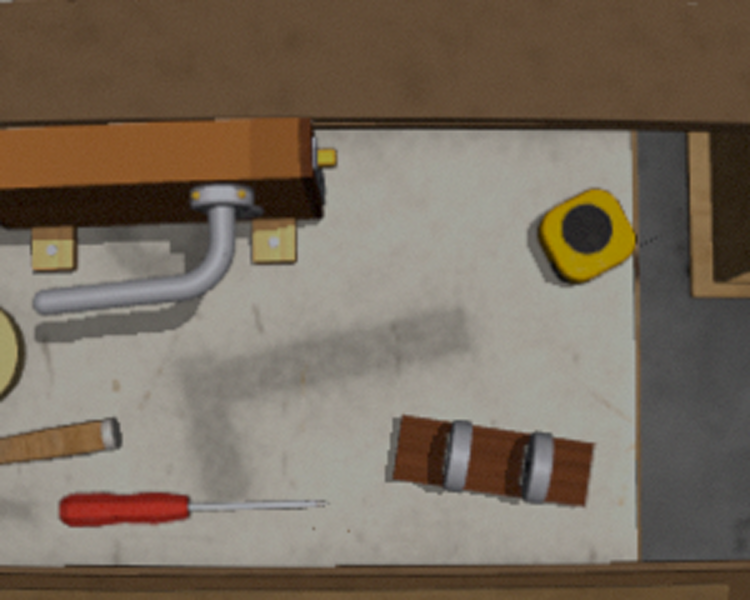

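The scene view (2.5x crop from 120,90) shows the round-holed cover nearer the lever at about px (240,245) with its open side facing -y. The keyhole cover is at (255,260), and the lever's free end points to the left (+y). The top view shows the arm slightly swung out, with the door front top edge at about rows 112-116. Next I'll fit the lines.

```bash
cat > b.py <<'E'
from h import *
np.set_printoptions(precision=4,suppress=True)
S=r.camera("scene");T=r.camera("top")
def best(n,c):
    l=r.regions_of(n,c); print(n,[(round(d["p"],2),d["rect"]) for d in l[:3]]); return l[0]["pixels"] if l else None
g=T["pixels"].astype(float)
# door top front edge: orange (R high) -> dark; per column largest drop in red, rows 100..125
pts=[]
for col in range(105,222):
    colr=cv2.GaussianBlur(g[:,:,2],(3,3),0)[100:130,col]; d=np.diff(colr); i=int(np.argmin(d)); 
    if 0<i<len(d)-1:
        a,b,c=d[i-1:i+2]; pts.append((col,100.5+i+0.5*(a-c)/(a-2*b+c)))
P=np.array([atz(T,p,0.171)[:2] for p in pts])
def fit(P,it=5):
    m=np.ones(len(P),bool)
    for _ in range(it):
        k=np.polyfit(P[m,1],P[m,0],1); e=P[:,0]-np.polyval(k,P[:,1]); m=abs(e)<max(2*np.std(e[m]),3e-4)
    return k,m.sum(),np.std(e[m])
k,n,s=fit(P); print("door front: x=",k,n,s)
psi=-np.arctan(k[0]); print("rose yaw",-np.arctan(k[0]))
m=best("bar",T)
cols=np.where(m.any(0))[0]; q=[]
for c in cols:
    rr=np.where(m[:,c])[0]; q.append((c,rr.mean(),len(rr)))
q=np.array(q); print(q[::6])
arm=q[(q[:,2]<=14)]
P=np.array([atz(T,p[:2],0.135)[:2] for p in arm])
P2=P[(P[:,1]>P[:,1].max()-0.085)&(P[:,1]<P[:,1].max()-0.008)]
k2,n,s=fit(P2); print("arm x=",k2,n,s,"yaw",-np.arctan(k2[0]),"theta",-np.arctan(k2[0])*1-psi, "tip y",P[:,1].max(), "tip pt",P[P[:,1].argmax()])
for n in("block","cover_mid","keyplate_mid"):
    m=best(n,T); 
    ys,xs=np.where(m); z=0.024 if n=="block" else 0.06
    Q=np.array([atz(T,p,z)[:2] for p in zip(xs,ys)]).astype(np.float32)
    (c,wh,a)=cv2.minAreaRect(Q*1000); print(n,c,wh,a)
best("cover_mid",S);ms=best("bar",S)
E
python3 b.py; python3 -c "
import cv2
a=cv2.imread('pics/s0.png')[225:285,215:285];b=cv2.imread('pics/t0.png')[195:255,255:340]
a=cv2.resize(a,(420,360),interpolation=2);b=cv2.resize(b,(510,360),interpolation=2)
import numpy as np
cv2.imwrite('pics/c1.png',cv2.resize(np.hstack([a,b]),None,fx=.85,fy=.85))"
```

```text
door front: x= [-0.0233  0.6423] 100 0.0001293707423102685
rose yaw 0.023249372443347672
bar [(0.57, [114.2, 124.5, 193.4, 166.0])]
[[114.  161.5   2. ]
 [120.  161.    9. ]
 [126.  159.5   8. ]
 [132.  159.    7. ]
 [138.  158.5   8. ]
 [144.  158.    9. ]
 [150.  157.5  10. ]
 [156.  156.5  10. ]
 [162.  155.5  10. ]
 [168.  155.   11. ]
 [174.  154.   11. ]
 [180.  150.   13. ]
 [186.  137.5  30. ]
 [192.  134.   19. ]]
arm x= [-0.1054  0.584 ] 44 0.0003779075310925293 yaw 0.10497235484047897 theta 0.0817229823971313 tip y 0.18460675299796528 tip pt [0.5643 0.1846]
block [(0.82, [256.6, 207.7, 338.8, 242.5])]
block (452.8162841796875, -137.42237854003906) (150.70346069335938, 51.47026443481445) 80.96804809570312
cover_mid [(0.7, [274.4, 209.2, 290.6, 236.3])]
cover_mid (458.53173828125, -106.99493408203125) (16.411243438720703, 53.016815185546875) 81.46791076660156
keyplate_mid [(0.71, [307.1, 212.0, 321.9, 242.0])]
keyplate_mid (449.8220520019531, -165.83485412597656) (20.454221725463867, 51.52688217163086) 80.02604675292969
cover_mid [(0.75, [228.9, 232.5, 252.9, 256.0]), (0.17, [237.1, 148.9, 253.0, 162.4])]
bar [(0.63, [189.8, 148.0, 247.7, 164.2])]
```

View pics/c1.png

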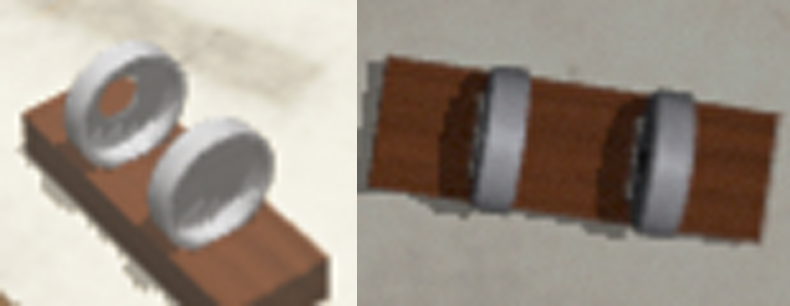

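The zoom confirms the open mouths face -y, and the round hole is in the cover nearer the door. Block yaw is 81°, so cover x points at yaw -99°. Rose yaw is 0.023, and the arm swing is about 0.08 rad outward.

```bash
cat >> h.py <<'E'
import json
def Rdown(yaw): c,s=np.cos(yaw),np.sin(yaw); return np.array([[c,s,0],[s,-c,0],[0,0,-1.]])
def plan(wps,pos=None,rot=None):
    "wps: (x,y,z,yaw,rows)"
    o=r.get_obs()
    p=np.array(o["tool_pos"]) if pos is None else pos; A=R.from_rotvec(o["ee_rot"]) if rot is None else rot
    print("t",round(o["clock"],2),"p",np.round(p,4),"zax",np.round(A.as_matrix()[:,2],3),"yaw",round(np.arctan2(*A.as_matrix()[[1,0],0]),4),"F",np.round(o["force"],2),"M",np.round(o["ft_torque"],2),"w",round(o["grip_width"],4))
    rows=[]
    for x,y,z,yaw,n in wps:
        B=R.from_matrix(Rdown(yaw)); w=(A.inv()*B).as_rotvec()/n; d=(np.array([x,y,z])-p)/n
        for i in range(n):
            t=A.inv().apply(d); rows.append({k:round(float(v),4) for k,v in zip(("tx","ty","tz","wx","wy","wz"),[*t,*w]) if abs(v)>2e-4})
            A=A*R.from_rotvec(w)
        p=np.array([x,y,z])
    print(json.dumps(rows))
E
python3 -c "
from h import *
plan([(0.458,-0.1035,0.16,-1.728,16)])"
```

```text
t 1.4 p [0.1417 0.6087 0.2031] zax [-0. -0. -1.] yaw -0.2288 F [-0.52 -0.3  -0.45] M [0.03 0.   0.01] w 0.0872
[{"tx": 0.0293, "ty": 0.0389, "tz": 0.0027, "wz": 0.0937}, {"tx": 0.0329, "ty": 0.036, "tz": 0.0027, "wz": 0.0937}, {"tx": 0.0361, "ty": 0.0327, "tz": 0.0027, "wz": 0.0937}, {"tx": 0.039, "ty": 0.0292, "tz": 0.0027, "wz": 0.0937}, {"tx": 0.0415, "ty": 0.0254, "tz": 0.0027, "wz": 0.0937}, {"tx": 0.0437, "ty": 0.0214, "tz": 0.0027, "wz": 0.0937}, {"tx": 0.0455, "ty": 0.0172, "tz": 0.0027, "wz": 0.0937}, {"tx": 0.047, "ty": 0.0129, "tz": 0.0027, "wz": 0.0937}, {"tx": 0.048, "ty": 0.0085, "tz": 0.0027, "wz": 0.0937}, {"tx": 0.0485, "ty": 0.0039, "tz": 0.0027, "wz": 0.0937}, {"tx": 0.0487, "ty": -0.0006, "tz": 0.0027, "wz": 0.0937}, {"tx": 0.0484, "ty": -0.0052, "tz": 0.0027, "wz": 0.0937}, {"tx": 0.0477, "ty": -0.0097, "tz": 0.0027, "wz": 0.0937}, {"tx": 0.0466, "ty": -0.0141, "tz": 0.0027, "wz": 0.0937}, {"tx": 0.0451, "ty": -0.0184, "tz": 0.0027, "wz": 0.0937}, {"tx": 0.0432, "ty": -0.0226, "tz": 0.0027, "wz": 0.0937}]
```

Call:
jog_arm(deltas=[{"tx": 0.029, "ty": 0.039, "tz": 0.002, "wz": 0.094}, {"tx": 0.033, "ty": 0.036, "tz": 0.002, "wz": 0.094}, {"tx": 0.036, "ty": 0.033, "tz": 0.002, "wz": 0.094}, {"tx": 0.039, "ty": 0.029, "tz": 0.002, "wz": 0.094}, {"tx": 0.041, "ty": 0.025, "tz": 0.002, "wz": 0.094}, {"tx": 0.044, "ty": 0.021, "tz": 0.002, "wz": 0.094}, {"tx": 0.045, "ty": 0.017, "tz": 0.002, "wz": 0.094}, {"tx": 0.047, "ty": 0.013, "tz": 0.002, "wz": 0.094}, {"tx": 0.048, "ty": 0.008, "tz": 0.002, "wz": 0.094}, {"tx": 0.048, "ty": 0.004, "tz": 0.002, "wz": 0.094}, {"tx": 0.048, "ty": 0, "tz": 0.002, "wz": 0.094}, {"tx": 0.048, "ty": -0.005, "tz": 0.002, "wz": 0.094}, {"tx": 0.048, "ty": -0.01, "tz": 0.002, "wz": 0.094}, {"tx": 0.047, "ty": -0.014, "tz": 0.002, "wz": 0.094}, {"tx": 0.045, "ty": -0.018, "tz": 0.002, "wz": 0.094}, {"tx": 0.043, "ty": -0.023, "tz": 0.002, "wz": 0.094}], force=40)

```text
schema error: expected keys tx, ty, tz, wx, wy, wz, fingers
```

```bash
python3 -c "
from h import *
plan([(0.458,-0.1035,0.09,-1.728,3),(0.458,-0.1035,0.042,-1.728,5)])
for n in 'scene','top':
    c=r.camera(n); l=r.landmark_of('cover_mid',c); print([(d['position'],d['p']) for d in l[:2]], proj(c,[0.4577,-.107,.046]))
    if n=='top': cv2.imwrite('pics/t2.png',c['pixels'])
"
```

```text
t 1.4 p [0.1417 0.6087 0.2031] zax [-0. -0. -1.] yaw -0.2288 F [-0.52 -0.3  -0.45] M [0.03 0.   0.01] w 0.0872
[{"tx": 0.1565, "ty": 0.2073, "tz": 0.0377, "wz": 0.4997}, {"tx": 0.2367, "ty": 0.1069, "tz": 0.0377, "wz": 0.4997}, {"tx": 0.259, "ty": -0.0196, "tz": 0.0377, "wz": 0.4997}, {"tz": 0.0096}, {"tz": 0.0096}, {"tz": 0.0096}, {"tz": 0.0096}, {"tz": 0.0096}]
[([240.6, 242.7], 0.74), ([244.9, 154.9], 0.62)] [[238.1260068  244.62027984]]
[([280.4, 223.2], 0.56)] [[282.16315158 222.2141962 ]]
```

Call:
jog_arm(deltas=[{"tx": 0.029, "ty": 0.039, "tz": 0.002, "wx": 0, "wy": 0, "wz": 0.094, "fingers": 0.087}, {"tx": 0.033, "ty": 0.036, "tz": 0.002, "wx": 0, "wy": 0, "wz": 0.094, "fingers": 0.087}, {"tx": 0.036, "ty": 0.033, "tz": 0.002, "wx": 0, "wy": 0, "wz": 0.094, "fingers": 0.087}, {"tx": 0.039, "ty": 0.029, "tz": 0.002, "wx": 0, "wy": 0, "wz": 0.094, "fingers": 0.087}, {"tx": 0.041, "ty": 0.025, "tz": 0.002, "wx": 0, "wy": 0, "wz": 0.094, "fingers": 0.087}, {"tx": 0.044, "ty": 0.021, "tz": 0.002, "wx": 0, "wy": 0, "wz": 0.094, "fingers": 0.087}, {"tx": 0.045, "ty": 0.017, "tz": 0.002, "wx": 0, "wy": 0, "wz": 0.094, "fingers": 0.087}, {"tx": 0.047, "ty": 0.013, "tz": 0.002, "wx": 0, "wy": 0, "wz": 0.094, "fingers": 0.087}, {"tx": 0.048, "ty": 0.008, "tz": 0.002, "wx": 0, "wy": 0, "wz": 0.094, "fingers": 0.087}, {"tx": 0.048, "ty": 0.004, "tz": 0.002, "wx": 0, "wy": 0, "wz": 0.094, "fingers": 0.087}, {"tx": 0.048, "ty": 0, "tz": 0.002, "wx": 0, "wy": 0, "wz": 0.094, "fingers": 0.087}, {"tx": 0.048, "ty": -0.005, "tz": 0.002, "wx": 0, "wy": 0, "wz": 0.094, "fingers": 0.087}, {"tx": 0.048, "ty": -0.01, "tz": 0.002, "wx": 0, "wy": 0, "wz": 0.094, "fingers": 0.087}, {"tx": 0.047, "ty": -0.014, "tz": 0.002, "wx": 0, "wy": 0, "wz": 0.094, "fingers": 0.087}, {"tx": 0.045, "ty": -0.018, "tz": 0.002, "wx": 0, "wy": 0, "wz": 0.094, "fingers": 0.087}, {"tx": 0.043, "ty": -0.023, "tz": 0.002, "wx": 0, "wy": 0, "wz": 0.094, "fingers": 0.087}], force=40)

```text
clock: 3.6
tool_pos: [0.45, -0.1271, 0.1727]
ee_rot: [-1.975, 2.422, -0.003]
force: [0.8, 0.8, 0.6]
grip_width: 0.0867
```

```bash
sed -i 's/if abs(v)>2e-4})/})/' h.py; python3 -c "
from h import *
plan([(0.458,-0.1035,0.1,-1.728,4),(0.458,-0.1035,0.042,-1.728,1)])
"
```

```text
t 3.6 p [ 0.45   -0.1271  0.1727] zax [ 0.014  0.009 -1.   ] yaw -1.7735 F [0.79 0.85 0.62] M [ 0.18 -0.14 -0.  ] w 0.0867
[{"tx": -0.006, "ty": -0.0005, "tz": 0.0183, "wx": -0.003, "wy": 0.0028, "wz": -0.0114}, {"tx": -0.006, "ty": -0.0007, "tz": 0.0182, "wx": -0.003, "wy": 0.0028, "wz": -0.0114}, {"tx": -0.0061, "ty": -0.0008, "tz": 0.0182, "wx": -0.003, "wy": 0.0028, "wz": -0.0114}, {"tx": -0.0061, "ty": -0.0009, "tz": 0.0182, "wx": -0.003, "wy": 0.0028, "wz": -0.0114}, {"tx": -0.0, "ty": -0.0, "tz": 0.058, "wx": 0.0, "wy": -0.0, "wz": 0.0}]
```

Call:
jog_arm(deltas=[{"tx": -0.006, "ty": -0.001, "tz": 0.018, "wx": -0.003, "wy": 0.003, "wz": -0.011, "fingers": 0.087}, {"tx": -0.006, "ty": -0.001, "tz": 0.018, "wx": -0.003, "wy": 0.003, "wz": -0.011, "fingers": 0.087}, {"tx": -0.006, "ty": -0.001, "tz": 0.018, "wx": -0.003, "wy": 0.003, "wz": -0.011, "fingers": 0.087}, {"tx": -0.006, "ty": -0.001, "tz": 0.018, "wx": -0.003, "wy": 0.003, "wz": -0.011, "fingers": 0.087}, {"tx": 0, "ty": 0, "tz": 0, "wx": 0, "wy": 0, "wz": 0, "fingers": 0.087}])

```text
clock: 4.22
tool_pos: [0.4612, -0.1082, 0.0995]
ee_rot: [-2.028, 2.399, -0.004]
force: [0.4, 0.1, 0.9]
grip_width: 0.0869
```

```bash
python3 -c "
from h import *
plan([(0.458,-0.1035,0.042,-1.728,6)])
"
```

```text
t 4.22 p [ 0.4612 -0.1082  0.0995] zax [ 0.002 -0.002 -1.   ] yaw -1.7382 F [0.37 0.13 0.92] M [ 0.06 -0.09  0.02] w 0.0869
[{"tx": -0.0007, "ty": 0.0007, "tz": 0.0096, "wx": -0.0003, "wy": -0.0002, "wz": -0.0017}, {"tx": -0.0007, "ty": 0.0007, "tz": 0.0096, "wx": -0.0003, "wy": -0.0002, "wz": -0.0017}, {"tx": -0.0007, "ty": 0.0007, "tz": 0.0096, "wx": -0.0003, "wy": -0.0002, "wz": -0.0017}, {"tx": -0.0007, "ty": 0.0007, "tz": 0.0096, "wx": -0.0003, "wy": -0.0002, "wz": -0.0017}, {"tx": -0.0007, "ty": 0.0007, "tz": 0.0096, "wx": -0.0003, "wy": -0.0002, "wz": -0.0017}, {"tx": -0.0007, "ty": 0.0007, "tz": 0.0096, "wx": -0.0003, "wy": -0.0002, "wz": -0.0017}]
```

Call:
jog_arm(deltas=[{"tx": -0.004, "ty": 0.003, "tz": 0.005, "wx": -0.001, "wy": -0.001, "wz": -0.01, "fingers": 0.087}, {"tx": 0, "ty": 0, "tz": 0.012, "wx": 0, "wy": 0, "wz": 0, "fingers": 0.087}, {"tx": 0, "ty": 0, "tz": 0.012, "wx": 0, "wy": 0, "wz": 0, "fingers": 0.087}, {"tx": 0, "ty": 0, "tz": 0.012, "wx": 0, "wy": 0, "wz": 0, "fingers": 0.087}, {"tx": 0, "ty": 0, "tz": 0.008, "wx": 0, "wy": 0, "wz": 0, "fingers": 0.087}, {"tx": 0, "ty": 0, "tz": 0, "wx": 0, "wy": 0, "wz": 0, "fingers": 0.087}])

```text
clock: 4.97
tool_pos: [0.4597, -0.1039, 0.0487]
ee_rot: [-2.039, 2.387, -0.005]
force: [-0.9, 0.1, 0.2]
grip_width: 0.0871
```

```bash
python3 -c "
from h import *
plan([(0.458,-0.1035,0.042,-1.728,1)])
c=r.camera('scene'); cv2.imwrite('pics/g1.png',cv2.resize(c['pixels'][180:310,170:320],None,fx=4,fy=4,interpolation=2))
"
```

```text
t 4.97 p [ 0.4597 -0.1039  0.0487] zax [ 0.004 -0.001 -1.   ] yaw -1.7279 F [-0.91  0.11  0.24] M [ 0.12 -0.07 -0.02] w 0.0871
[{"tx": -0.0001, "ty": 0.0018, "tz": 0.0067, "wx": -0.0038, "wy": 0.0001, "wz": 0.0001}]
```

View pics/g1.png

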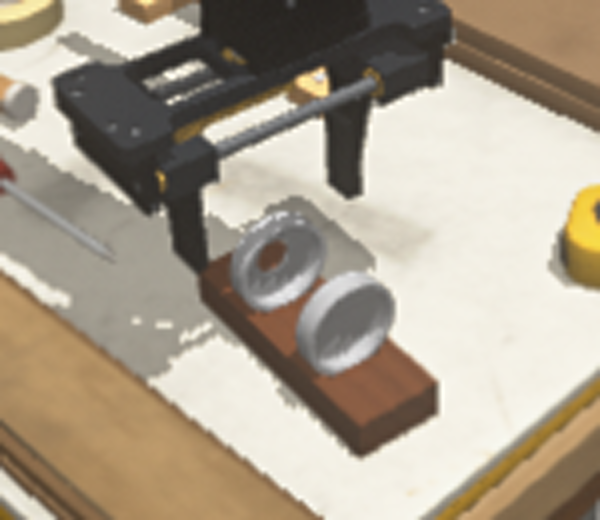

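The fingers straddle the round-holed cover (crop 280,260), one on each side. I'll descend the last bit and close.

Call:
jog_arm(deltas=[{"tx": 0, "ty": 0.002, "tz": 0.007, "wx": -0.004, "wy": 0, "wz": 0, "fingers": 0.087}, {"tx": 0, "ty": 0, "tz": 0, "wx": 0, "wy": 0, "wz": 0, "fingers": 0.06}, {"tx": 0, "ty": 0, "tz": 0, "wx": 0, "wy": 0, "wz": 0, "fingers": 0.05}, {"tx": 0, "ty": 0, "tz": 0, "wx": 0, "wy": 0, "wz": 0, "fingers": 0.045}, {"tx": 0, "ty": 0, "tz": 0, "wx": 0, "wy": 0, "wz": 0, "fingers": 0.045}, {"tx": 0, "ty": 0, "tz": 0, "wx": 0, "wy": 0, "wz": 0, "fingers": 0.045}], force=40)

```text
clock: 5.78
tool_pos: [0.459, -0.1035, 0.0426]
ee_rot: [-2.039, 2.387, -0.003]
force: [-0.2, 0.2, -0.3]
grip_width: 0.0479
```

```bash
python3 -c "
from h import *
plan([(0.458,-0.1035,0.10,-1.728,4)])
"
```

```text
t 5.78 p [ 0.459  -0.1035  0.0426] zax [ 0.003  0.    -1.   ] yaw -1.7275 F [-0.23  0.18 -0.26] M [ 0.1  -0.05  0.05] w 0.0479
[{"tx": 0.0, "ty": 0.0002, "tz": -0.0143, "wx": -0.0008, "wy": 0.0002, "wz": 0.0001}, {"tx": 0.0, "ty": 0.0002, "tz": -0.0143, "wx": -0.0008, "wy": 0.0002, "wz": 0.0001}, {"tx": 0.0, "ty": 0.0002, "tz": -0.0143, "wx": -0.0008, "wy": 0.0002, "wz": 0.0001}, {"tx": 0.0, "ty": 0.0002, "tz": -0.0143, "wx": -0.0008, "wy": 0.0002, "wz": 0.0001}]
```

Call:
jog_arm(deltas=[{"tx": 0, "ty": 0, "tz": 0, "wx": 0, "wy": 0, "wz": 0, "fingers": 0.045}, {"tx": 0, "ty": 0, "tz": 0, "wx": 0, "wy": 0, "wz": 0, "fingers": 0.045}])

```text
clock: 6.02
tool_pos: [0.4592, -0.1034, 0.0428]
ee_rot: [-2.039, 2.386, -0.003]
force: [0.0, -0.1, -0.6]
grip_width: 0.0452
```

```bash
python3 -c "
from h import *
plan([(0.458,-0.1035,0.10,-1.728,4)])
c=r.camera('scene'); cv2.imwrite('pics/g2.png',cv2.resize(c['pixels'][180:310,170:320],None,fx=4,fy=4,interpolation=2))
c=r.camera('top'); print([(d['position'],d['p']) for d in r.landmark_of('cover_mid',c)], proj(c,[0.4577,-.107,.046]))
"
```

```text
t 6.03 p [ 0.4592 -0.1034  0.0428] zax [ 0.004  0.    -1.   ] yaw -1.7274 F [ 0.   -0.09 -0.61] M [ 0.11 -0.12  0.  ] w 0.0452
[{"tx": 0.0001, "ty": 0.0002, "tz": -0.0143, "wx": -0.0009, "wy": 0.0002, "wz": 0.0002}, {"tx": 0.0001, "ty": 0.0003, "tz": -0.0143, "wx": -0.0009, "wy": 0.0002, "wz": 0.0002}, {"tx": 0.0001, "ty": 0.0003, "tz": -0.0143, "wx": -0.0009, "wy": 0.0002, "wz": 0.0002}, {"tx": 0.0001, "ty": 0.0003, "tz": -0.0143, "wx": -0.0009, "wy": 0.0002, "wz": 0.0002}]
[] [[282.16315158 222.2141962 ]]
```

View pics/g2.png

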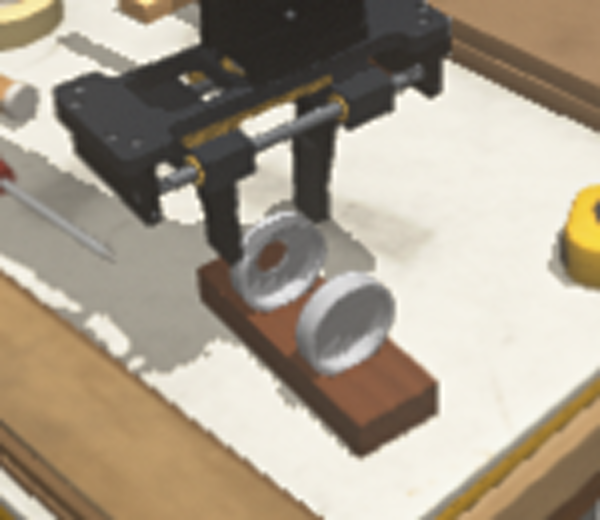

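```bash
python3 -c "
from h import *
o=r.get_obs();A=R.from_rotvec(o['ee_rot']).as_matrix();p=o['tool_pos']
S=r.camera('scene')
cr=lambda P:np.round((proj(S,P)-[170,180])*4,0).tolist()
for s in(-1,1):
  print('finger',s,[cr(p+A@[dx,s*dy,.014]) for dx in(-.0095,.0095) for dy in(.0226,.0376)])
x=np.array([-.156,-.988,0]);y=np.array([.988,-.156,0]);z=np.array([0,0,1.])
m=np.array([.4577,-.107,.046])
for d in(-.007,.007): print(d,[cr(m+x*d+27e-3*v) for v in(y,-y,z,-z)],cr(m+x*d))
for n in('cover_mid','keyplate_mid'):
  l=r.regions_of(n,S)[:1]; print(n,[(d['p'],((np.array(d['rect']).reshape(2,2)-[170,180])*4).tolist()) for d in l],[cr_ for cr_ in [((np.array(d['position'])-[170,180])*4).tolist() for d in r.landmark_of(n,S)[:1]]])
"
```

```text
finger -1 [[[296.0, 253.0]], [[319.0, 242.0]], [[316.0, 271.0]], [[339.0, 259.0]]]
finger 1 [[[227.0, 286.0]], [[203.0, 298.0]], [[247.0, 305.0]], [[223.0, 317.0]]]
-0.007 [[[307.0, 232.0]], [[223.0, 272.0]], [[262.0, 212.0]], [[268.0, 290.0]]] [[265.0, 252.0]]
0.007 [[[322.0, 245.0]], [[237.0, 286.0]], [[277.0, 226.0]], [[282.0, 304.0]]] [[280.0, 265.0]]
cover_mid [(0.56, [[238.79999999999995, 213.20000000000005], [320.4, 309.5999999999999]])] [[272.79999999999995, 262.0]]
keyplate_mid [(0.78, [[294.79999999999995, 278.4], [380.4000000000001, 375.5999999999999]])] [[348.79999999999995, 322.79999999999995]]
```

```bash
python3 -c "
from h import *
o=r.get_obs();A=R.from_rotvec(o['ee_rot']).as_matrix();p=o['tool_pos']
out=[]
for n,(x0,y0,w,h) in (('scene',(205,215,65,65)),('top',(245,190,65,65))):
  c=r.camera(n); im=cv2.resize(c['pixels'][y0:y0+h,x0:x0+w],None,fx=6,fy=6,interpolation=2)
  for s in(-1,1):
    q=np.array([(proj(c,p+A@[dx,s*dy,.014])[0]-[x0,y0]+.5)*6 for dx,dy in((-.0095,.0226),(.0095,.0226),(.0095,.0376),(-.0095,.0376))]).astype(np.int32)
    cv2.polylines(im,[q],True,(0,255,0) if s>0 else (255,0,255),1)
  out.append(im)
cv2.imwrite('pics/g3.png',np.hstack(out))
"
```

```text
(no output)
```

View pics/g3.png

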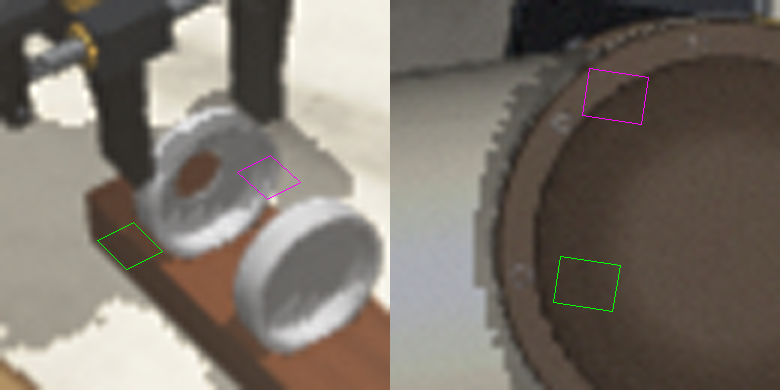

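The fingertips appear about 10 px higher in the picture than the tool pose predicts. They closed to 45 mm without catching the cover. With the jaws open they straddle the whole block, so I can lower them safely beside it and check.

Call:
jog_arm(deltas=[{"tx": 0, "ty": 0, "tz": 0, "wx": 0, "wy": 0, "wz": 0, "fingers": 0.087}, {"tx": 0, "ty": 0, "tz": 0, "wx": 0, "wy": 0, "wz": 0, "fingers": 0.087}, {"tx": 0, "ty": 0, "tz": 0, "wx": 0, "wy": 0, "wz": 0, "fingers": 0.087}, {"tx": 0, "ty": 0, "tz": 0, "wx": 0, "wy": 0, "wz": 0, "fingers": 0.087}, {"tx": 0, "ty": 0, "tz": 0.008, "wx": 0, "wy": 0, "wz": 0, "fingers": 0.087}, {"tx": 0, "ty": 0, "tz": 0.007, "wx": 0, "wy": 0, "wz": 0, "fingers": 0.087}, {"tx": 0, "ty": 0, "tz": 0.003, "wx": 0, "wy": 0, "wz": 0, "fingers": 0.087}, {"tx": 0, "ty": 0, "tz": 0, "wx": 0, "wy": 0, "wz": 0, "fingers": 0.087}])

```text
clock: 7.52
tool_pos: [0.4579, -0.1035, 0.0226]
ee_rot: [-2.04, 2.389, -0.0]
force: [-1.5, -0.0, 0.0]
grip_width: 0.0867
```

```bash
python3 -c "
from h import *
o=r.get_obs();A=R.from_rotvec(o['ee_rot']).as_matrix();p=o['tool_pos'];print(o)
x0,y0,w,h=190,190,100,90
c=r.camera('scene'); im=cv2.resize(c['pixels'][y0:y0+h,x0:x0+w],None,fx=6,fy=6,interpolation=2)
g=o['grip_width']/2
for s in(-1,1):
    q=np.array([(proj(c,p+A@[dx,s*dy,.014])[0]-[x0,y0]+.5)*6 for dx,dy in((-.0095,g),(.0095,g),(.0095,g+.015),(-.0095,g+.015))]).astype(np.int32)
    cv2.polylines(im,[q],True,(0,255,0) if s>0 else (255,0,255),1)
cv2.imwrite('pics/g4.png',im)
"
```

```text
{'clock': 7.525, 'joint_pos': array([ 1.24861408e-01,  3.52130141e-01, -5.94663842e-01, -3.10479396e-04,
       -6.23458554e-01, -2.81740523e-01]), 'qvel': array([ 0.00050327,  0.00215559,  0.00126803,  0.00125039,  0.0039734 ,
       -0.00122215]), 'effort': array([-1.53939556e-03, -3.02811563e+01,  1.17187518e+01,  2.63371848e+00,
        2.42077955e-02, -5.33921093e-05]), 'tool_pos': array([ 0.45787967, -0.1035238 ,  0.0226366 ]), 'ee_rot': array([-2.03987996e+00,  2.38851710e+00, -2.31630907e-04]), 'force': array([-1.46121047, -0.01926909,  0.00696818]), 'ft_torque': array([ 0.09553404, -0.05147636,  0.04527684]), 'grip_width': 0.08672688912133343}
```

View pics/g4.png

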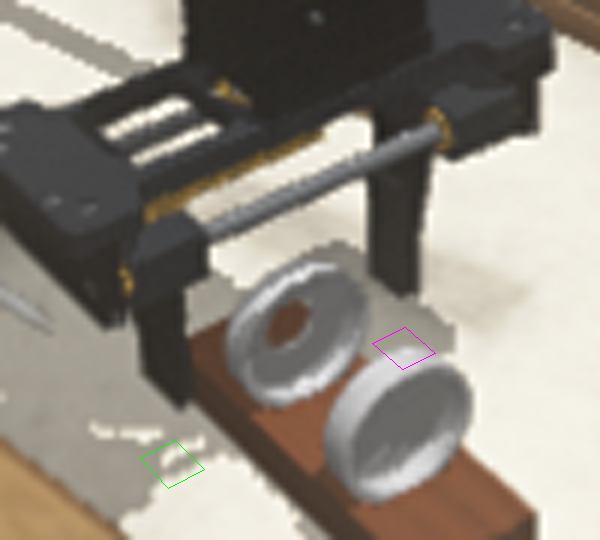

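The left fingertip shows at (180,405), while the pose predicts (172,465), the same offset as before. I'll probe the worktop gently to see where the tips really are.

Call:
jog_arm(deltas=[{"tx": 0, "ty": 0, "tz": 0.004, "wx": 0, "wy": 0, "wz": 0, "fingers": 0.087}, {"tx": 0, "ty": 0, "tz": 0.003, "wx": 0, "wy": 0, "wz": 0, "fingers": 0.087}, {"tx": 0, "ty": 0, "tz": 0.003, "wx": 0, "wy": 0, "wz": 0, "fingers": 0.087}, {"tx": 0, "ty": 0, "tz": 0.002, "wx": 0, "wy": 0, "wz": 0, "fingers": 0.087}])

```text
clock: 8.07
tool_pos: [0.4585, -0.1034, 0.0104]
ee_rot: [-2.039, 2.387, -0.002]
force: [0.5, 0.7, 0.0]
grip_width: 0.0868
```

Call:
jog_arm(deltas=[{"tx": 0, "ty": 0, "tz": 0.004, "wx": 0, "wy": 0, "wz": 0, "fingers": 0.087}, {"tx": 0, "ty": 0, "tz": 0.003, "wx": 0, "wy": 0, "wz": 0, "fingers": 0.087}, {"tx": 0, "ty": 0, "tz": 0.003, "wx": 0, "wy": 0, "wz": 0, "fingers": 0.087}])

```text
clock: 8.45
tool_pos: [0.4585, -0.1034, -0.0002]
ee_rot: [-2.039, 2.387, -0.002]
force: [-0.4, 1.4, -0.5]
grip_width: 0.0867
```

```bash
python3 -c "
from h import *
o=r.get_obs();A=R.from_rotvec(o['ee_rot']).as_matrix();p=o['tool_pos'];print(o['force'],p)
x0,y0,w,h=190,190,100,90
c=r.camera('scene'); im=cv2.resize(c['pixels'][y0:y0+h,x0:x0+w],None,fx=6,fy=6,interpolation=2)
g=o['grip_width']/2
for s in(-1,1):
   for t,col in ((.014,(0,255,0)),(-.01,(0,0,255))):
    q=np.array([(proj(c,p+A@[dx,s*dy,t])[0]-[x0,y0]+.5)*6 for dx,dy in((-.0095,g),(.0095,g),(.0095,g+.015),(-.0095,g+.015))]).astype(np.int32)
    cv2.polylines(im,[q],True,col,1)
cv2.imwrite('pics/g5.png',im)
"
```

```text
[-0.37987647  1.38622619 -0.46823032] [ 4.58534577e-01 -1.03440690e-01 -2.39587926e-04]
```

View pics/g5.png

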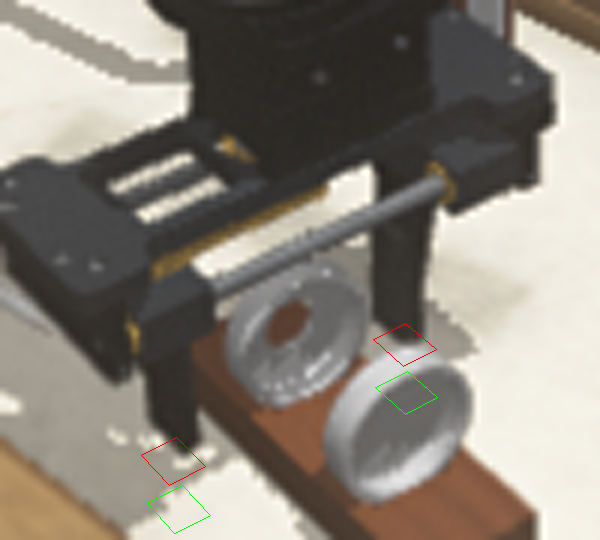

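With the TCP reading z≈0 there's still no contact. The pictures and the missed 45 mm chord both put the real fingertips about 32–40 mm higher than the reading implies. I'll take the offset as empirical, raise 4 mm and close.

Call:
jog_arm(deltas=[{"tx": 0, "ty": 0, "tz": -0.004, "wx": 0, "wy": 0, "wz": 0, "fingers": 0.087}, {"tx": 0, "ty": 0, "tz": 0, "wx": 0, "wy": 0, "wz": 0, "fingers": 0.065}, {"tx": 0, "ty": 0, "tz": 0, "wx": 0, "wy": 0, "wz": 0, "fingers": 0.045}, {"tx": 0, "ty": 0, "tz": 0, "wx": 0, "wy": 0, "wz": 0, "fingers": 0.045}, {"tx": 0, "ty": 0, "tz": 0, "wx": 0, "wy": 0, "wz": 0, "fingers": 0.045}, {"tx": 0, "ty": 0, "tz": 0, "wx": 0, "wy": 0, "wz": 0, "fingers": 0.045}, {"tx": 0, "ty": 0, "tz": 0, "wx": 0, "wy": 0, "wz": 0, "fingers": 0.045}], force=40)

```text
clock: 9.38
tool_pos: [0.4596, -0.1034, 0.0042]
ee_rot: [-2.038, 2.386, -0.004]
force: [1.0, 0.5, -0.4]
grip_width: 0.053
```

```bash
python3 -c "
from h import *
plan([(0.458,-0.1035,0.10,-1.728,4)])
o=r.get_obs();A=R.from_rotvec(o['ee_rot']).as_matrix();p=o['tool_pos']
c=r.camera('scene')
for n in ('cover_mid','keyplate_mid'): print(n,[(d['position'],d['p']) for d in r.landmark_of(n,c)[:2]])
print(proj(c,[.4577,-.107,.046]))
"
```

```text
t 9.38 p [ 0.4596 -0.1034  0.0042] zax [ 0.004  0.    -1.   ] yaw -1.7275 F [ 1.01  0.49 -0.44] M [ 0.08 -0.19  0.04] w 0.053
[{"tx": 0.0001, "ty": 0.0003, "tz": -0.0239, "wx": -0.0011, "wy": 0.0003, "wz": 0.0001}, {"tx": 0.0001, "ty": 0.0003, "tz": -0.0239, "wx": -0.0011, "wy": 0.0003, "wz": 0.0001}, {"tx": 0.0001, "ty": 0.0003, "tz": -0.0239, "wx": -0.0011, "wy": 0.0003, "wz": 0.0001}, {"tx": 0.0001, "ty": 0.0004, "tz": -0.0239, "wx": -0.0011, "wy": 0.0003, "wz": 0.0001}]
cover_mid [([243.2, 242.7], 0.8)]
keyplate_mid []
[[238.1260068  244.62027984]]
```

Call:
jog_arm(deltas=[{"tx": 0, "ty": 0, "tz": 0, "wx": 0, "wy": 0, "wz": 0, "fingers": 0.045}, {"tx": 0, "ty": 0, "tz": 0, "wx": 0, "wy": 0, "wz": 0, "fingers": 0.045}])

```text
clock: 9.78
tool_pos: [0.4596, -0.1034, 0.0042]
ee_rot: [-2.039, 2.386, -0.004]
force: [0.8, 0.3, -0.4]
grip_width: 0.0528
```

Call:
jog_arm(deltas=[{"tx": 0, "ty": 0, "tz": -0.008, "wx": 0, "wy": 0, "wz": 0, "fingers": 0.045}, {"tx": 0, "ty": 0, "tz": -0.02, "wx": 0, "wy": 0, "wz": 0, "fingers": 0.045}, {"tx": 0, "ty": 0, "tz": -0.025, "wx": 0, "wy": 0, "wz": 0, "fingers": 0.045}, {"tx": 0, "ty": 0, "tz": -0.025, "wx": 0, "wy": 0, "wz": 0, "fingers": 0.045}, {"tx": 0, "ty": 0, "tz": -0.03, "wx": 0, "wy": 0, "wz": 0, "fingers": 0.045}, {"tx": 0, "ty": 0, "tz": 0, "wx": 0, "wy": 0, "wz": 0, "fingers": 0.045}])

```text
clock: 10.52
tool_pos: [0.4559, -0.1036, 0.1164]
ee_rot: [2.039, -2.389, -0.003]
force: [-0.1, 0.0, -0.6]
grip_width: 0.0531
```

```bash
python3 -c "
from h import *
plan([(0.458,-0.1035,0.10,-1.728,4)])
for n in('scene','top'):
  c=r.camera(n); print([(d['position'],d['p']) for d in r.landmark_of('cover_mid',c)[:2]],[(d['rect'],d['p']) for d in r.regions_of('cover_mid',c)[:1]])
  if n=='scene': cv2.imwrite('pics/g6.png',cv2.resize(c['pixels'][130:270,170:320],None,fx=4,fy=4,interpolation=2)); p=r.get_obs()['tool_pos']; print(proj(c,[.4577,-.107,.046+p[2]-.0042]))
"
```

```text
t 10.53 p [ 0.4559 -0.1036  0.1164] zax [-0.002  0.001 -1.   ] yaw -1.7285 F [-0.12  0.05 -0.57] M [ 0.12 -0.05 -0.01] w 0.0531
[{"tx": -0.0001, "ty": -0.0005, "tz": 0.0041, "wx": 0.0005, "wy": 0.0, "wz": -0.0001}, {"tx": -0.0001, "ty": -0.0005, "tz": 0.0041, "wx": 0.0005, "wy": 0.0, "wz": -0.0001}, {"tx": -0.0001, "ty": -0.0005, "tz": 0.0041, "wx": 0.0005, "wy": 0.0, "wz": -0.0001}, {"tx": -0.0001, "ty": -0.0005, "tz": 0.0041, "wx": 0.0005, "wy": 0.0, "wz": -0.0001}]
[([238.6, 201.4], 0.8)] []
[[235.17903314 202.13422615]]
[] [([114.5, 122.1, 195.8, 165.9], 0.64)]
```

View pics/g6.png

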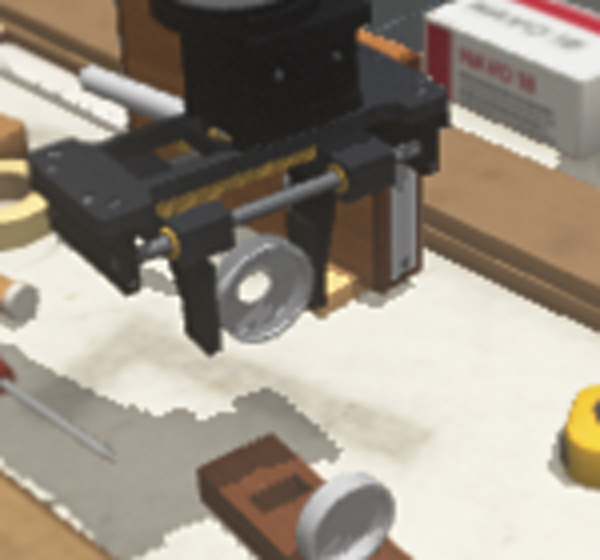

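The cover came out of its slot square in the jaws, with the keyhole cover undisturbed (crop 345,520). I'll measure the neck and bar again in both views before threading.

```bash
cat > m.py <<'E'
from h import *
np.set_printoptions(precision=4,suppress=True)
T=r.camera("top");S=r.camera("scene")
cv2.imwrite("pics/t6.png",T["pixels"])
for n in("bar","rose_base"):
  for d in r.regions_of(n,T)[:1]:
    m=d["pixels"];print(n,d["p"],d["rect"])
    for row in range(int(d["rect"][1]),int(d["rect"][1])+18,2):
        c=np.where(m[row])[0]
        if len(c): print(row,c[0],c[-1],atz(T,(c.mean(),row),.135)[:2], (atz(T,(c[0]-.5,row),.135)-atz(T,(c[-1]+.5,row),.135))[1])
# model reprojection vs mask IoU fit: unknown rose x,y,theta with psi fixed
psi=.0233
def line(rx,ry,th):
    a=np.linspace(0,np.pi/2-th,12); bc=np.array([-.034,.032])
    pts=[(-t,0) for t in np.linspace(.012,.034,5)]+[tuple(bc+.032*np.array([-np.sin(t),-np.cos(t)])) for t in a]
    s=bc+.032*np.array([-np.cos(th),-np.sin(th)]); pts+= [tuple(s+t*np.array([-np.sin(th),np.cos(th)])) for t in np.linspace(0,.093,20)]
    P=np.array(pts)@R.from_euler('z',psi).as_matrix()[:2,:2].T+[rx,ry]; return np.c_[P,np.full(len(P),.135)]
from scipy.optimize import minimize
def render(c,q,K=4,z=0):
    P=line(*q[:3]); P[:,2]+=z; uv=proj(c,P); img=np.zeros((384*K,512*K),np.uint8)
    Tm=np.array(c["T"]);d=-((P-Tm[:3,3])@Tm[:3,:3])[:,2]; rad=f_of(c)*.009/d*K
    for i in range(len(uv)-1):
        n=6
        for t in np.linspace(0,1,n): u=((uv[i]*(1-t)+uv[i+1]*t)+.5)*K*16; cv2.circle(img,tuple(int(v) for v in u),int(16*(rad[i]*(1-t)+rad[i+1]*t)),1,-1,shift=4)
    return cv2.resize(img.astype(np.float32),(512,384),interpolation=cv2.INTER_AREA)
for c,nm,box in((T,"top",(100,118,200,175)),(S,"scene",(180,140,255,170))):
    d=r.regions_of("bar",c)
    if not d: print(nm,"none");continue
    m=d[0]["pixels"].astype(np.float32); print(nm,d[0]["rect"],d[0]["p"])
    f=lambda q:np.abs(render(c,(q[0]/100,q[1]/100,q[2]/10))-m).sum()
    s=minimize(f,[64.1,5.9,.8],method="Nelder-Mead",options=dict(initial_simplex=[[64.1,5.9,.8],[64.5,5.9,.8],[64.1,6.3,.8],[64.1,5.9,1.2]],xatol=.005,fatol=.3))
    print(nm,"rose",s.x[:2]/100,"theta",s.x[2]/10,"err",s.fun,m.sum())
E
python3 m.py
```

```text
bar 0.64 [114.3, 122.4, 191.0, 167.2]
122 186 190 [0.6306 0.0574] 0.008545776344207306
124 184 193 [0.6271 0.0565] 0.017082715211010693
126 184 193 [0.6237 0.0565] 0.017076092554637504
128 184 193 [0.6202 0.0565] 0.017069595708587057
130 184 193 [0.6168 0.0565] 0.017063224057964163
132 184 193 [0.6133 0.0564] 0.017056977005958998
134 185 193 [0.6099 0.0556] 0.01534360966787772
136 185 193 [0.6065 0.0555] 0.01533821360095472
138 184 193 [0.6031 0.0564] 0.01703897773974658
rose_base 0.73 [174.8, 114.1, 200.9, 124.4]
114 180 195 [0.6444 0.0584] 0.02739704887810908
116 177 200 [0.6409 0.0572] 0.04106953915766376
118 179 200 [0.6374 0.0559] 0.03762024768360521
120 176 201 [0.634  0.0566] 0.044456224249611265
122 176 201 [0.6305 0.0566] 0.04443833531195297
124 178 199 [0.6271 0.0565] 0.037585198296048034
top [114.3, 122.4, 191.0, 167.2] 0.64
top rose [0.6419 0.0573] theta 0.08549020382777187 err 128.75 1093.0
scene [188.3, 147.5, 216.1, 160.3] 0.66
scene rose [0.6392 0.0694] theta -0.006199380576950254 err 254.6875 170.0
```

```bash
python3 -c "
from h import *
np.set_printoptions(precision=1,suppress=True)
o=r.get_obs();A=R.from_rotvec(o['ee_rot']).as_matrix();p=o['tool_pos']+[0,0,.0418]
c=r.camera('scene')
for h in (.03,.04,.051,.06): print(h,[((proj(c,p-[0,0,0]+A@[dx,.095,-h])[0]-[170,180+-50])*4) for dx in(-.0375,.0375)])
for h in(-.015,-.019,-.023): print('tip',h,[((proj(c,p+A@[dx,.0265,-h])[0]-[170,130])*4) for dx in(-.0095,.0095)],[((proj(c,p+A@[dx,.0415,-h])[0]-[170,130])*4) for dx in(-.0095,.0095)])
d=.0039
m=p+A@[d,0,0]; print('mouth/hole pred', (proj(c,[p+A@[d+.007,0,0],p+A@[d-.0055,0,0],m])-[170,130])*4)
# bar top view overlay numbers
plan([(0.455,0.05,0.116,-1.6,3),(0.47,0.235,0.105,-1.466,5),(0.5606,0.235,0.0932,-1.466,4)])
"
```

```text
0.03 [array([ 35. , 269.3]), array([112.4, 343.6])]
0.04 [array([ 32.2, 251.3]), array([110. , 324.8])]
0.051 [array([ 29.2, 231.2]), array([107.3, 303.8])]
0.06 [array([ 26.6, 214.6]), array([105.1, 286.4])]
tip -0.015 [array([197.4, 323.4]), array([217.9, 341.3])] [array([171.2, 334.2]), array([191.5, 352.5])]
tip -0.019 [array([198., 330.]), array([218.5, 347.9])] [array([171.9, 340.9]), array([192.1, 359.2])]
tip -0.023 [array([198.6, 336.6]), array([219. , 354.6])] [array([172.6, 347.5]), array([192.8, 365.8])]
mouth/hole pred [[263.5 298.1]
 [249.5 286.8]
 [255.6 291.7]]
t 11.18 p [ 0.5 -0.1  0.1] zax [-0.  0. -1.] yaw -1.7288 F [-0.7 -0.7 -0.7] M [ 0.1 -0.  -0.1] w 0.0529
[{"tx": -0.0506, "ty": 0.0079, "tz": -0.0008, "wx": 0.0026, "wy": -0.0002, "wz": -0.0429}, {"tx": -0.0509, "ty": 0.0057, "tz": -0.0008, "wx": 0.0026, "wy": -0.0002, "wz": -0.0429}, {"tx": -0.0511, "ty": 0.0035, "tz": -0.0008, "wx": 0.0026, "wy": -0.0002, "wz": -0.0429}, {"tx": -0.0371, "ty": -0.0019, "tz": 0.0022, "wx": 0.0, "wy": 0.0, "wz": -0.0268}, {"tx": -0.037, "ty": -0.0029, "tz": 0.0022, "wx": 0.0, "wy": 0.0, "wz": -0.0268}, {"tx": -0.0369, "ty": -0.0039, "tz": 0.0022, "wx": 0.0, "wy": 0.0, "wz": -0.0268}, {"tx": -0.0368, "ty": -0.0049, "tz": 0.0022, "wx": 0.0, "wy": 0.0, "wz": -0.0268}, {"tx": -0.0367, "ty": -0.0059, "tz": 0.0022, "wx": 0.0, "wy": 0.0, "wz": -0.0268}, {"tx": 0.0024, "ty": -0.0225, "tz": 0.0029, "wx": 0.0, "wy": -0.0, "wz": -0.0}, {"tx": 0.0024, "ty": -0.0225, "tz": 0.0029, "wx": 0.0, "wy": -0.0, "wz": -0.0}, {"tx": 0.0024, "ty": -0.0225, "tz": 0.0029, "wx": 0.0, "wy": -0.0, "wz": -0.0}, {"tx": 0.0024, "ty": -0.0225, "tz": 0.0029, "wx": 0.0, "wy": -0.0, "wz": -0.0}]
```

The overlay agrees: predicted fingertip (218,348) against (220,350) seen, and hole (250,287) against (253,288). The cover therefore sits at TCP reading + 42 mm in z. Now I'll travel to just beyond the lever's free end.

Call:
jog_arm(deltas=[{"tx": -0.035, "ty": 0.008, "tz": 0, "wx": 0, "wy": 0, "wz": -0.03, "fingers": 0.045}, {"tx": -0.045, "ty": 0.005, "tz": 0, "wx": 0, "wy": 0, "wz": -0.03, "fingers": 0.045}, {"tx": -0.045, "ty": 0.002, "tz": 0, "wx": 0, "wy": 0, "wz": -0.03, "fingers": 0.045}, {"tx": -0.045, "ty": 0.001, "tz": 0.001, "wx": 0, "wy": 0, "wz": -0.03, "fingers": 0.045}, {"tx": -0.045, "ty": 0, "tz": 0.002, "wx": 0, "wy": 0, "wz": -0.03, "fingers": 0.045}, {"tx": -0.045, "ty": -0.001, "tz": 0.002, "wx": 0, "wy": 0, "wz": -0.03, "fingers": 0.045}, {"tx": -0.045, "ty": -0.003, "tz": 0.002, "wx": 0, "wy": 0, "wz": -0.03, "fingers": 0.045}, {"tx": -0.03, "ty": -0.004, "tz": 0.002, "wx": 0, "wy": 0, "wz": -0.03, "fingers": 0.045}, {"tx": -0.01, "ty": -0.002, "tz": 0.002, "wx": 0, "wy": 0, "wz": -0.02, "fingers": 0.045}, {"tx": 0, "ty": 0, "tz": 0, "wx": 0, "wy": 0, "wz": 0, "fingers": 0.045}])

```text
clock: 12.42
tool_pos: [0.4662, 0.2535, 0.1022]
ee_rot: [2.336, -2.094, -0.007]
force: [0.8, 0.2, 0.2]
grip_width: 0.0531
```

```bash
python3 -c "
from h import *
plan([(0.5606,0.235,0.0932,-1.466,5)])
"
```

```text
t 12.43 p [0.4662 0.2535 0.1022] zax [-0.006 -0.    -1.   ] yaw -1.4618 F [0.83 0.24 0.21] M [ 0.09 -0.02  0.06] w 0.0531
[{"tx": 0.0057, "ty": -0.0184, "tz": 0.0017, "wx": 0.0012, "wy": 0.0001, "wz": 0.0008}, {"tx": 0.0057, "ty": -0.0184, "tz": 0.0017, "wx": 0.0012, "wy": 0.0001, "wz": 0.0008}, {"tx": 0.0057, "ty": -0.0184, "tz": 0.0017, "wx": 0.0012, "wy": 0.0001, "wz": 0.0008}, {"tx": 0.0057, "ty": -0.0184, "tz": 0.0018, "wx": 0.0012, "wy": 0.0001, "wz": 0.0008}, {"tx": 0.0057, "ty": -0.0184, "tz": 0.0018, "wx": 0.0012, "wy": 0.0001, "wz": 0.0008}]
```

Call:
jog_arm(deltas=[{"tx": 0.005, "ty": -0.018, "tz": 0.002, "wx": 0.001, "wy": 0, "wz": 0.001, "fingers": 0.045}, {"tx": 0.005, "ty": -0.018, "tz": 0.002, "wx": 0.001, "wy": 0, "wz": 0.001, "fingers": 0.045}, {"tx": 0.005, "ty": -0.018, "tz": 0.002, "wx": 0.001, "wy": 0, "wz": 0.001, "fingers": 0.045}, {"tx": 0.005, "ty": -0.018, "tz": 0.002, "wx": 0.001, "wy": 0, "wz": 0.001, "fingers": 0.045}, {"tx": 0.003, "ty": -0.015, "tz": 0.001, "wx": 0.001, "wy": 0, "wz": 0.001, "fingers": 0.045}, {"tx": 0, "ty": 0, "tz": 0, "wx": 0, "wy": 0, "wz": 0, "fingers": 0.045}])

```text
clock: 13.18
tool_pos: [0.5626, 0.234, 0.0919]
ee_rot: [2.325, -2.111, -0.001]
force: [-0.4, -1.2, -1.2]
grip_width: 0.0524
```

```bash
cat > v.py <<'E'
from h import *
import sys
np.set_printoptions(precision=1,suppress=True)
o=r.get_obs();A=R.from_rotvec(o['ee_rot']).as_matrix();p=o['tool_pos']+[0,0,.0418]
out=[];K=6
for n,(x0,y0,w,h) in (('scene',(160,115,95,75)),):
  c=r.camera(n);im=cv2.resize(c['pixels'][y0:y0+h,x0:x0+w],None,fx=K,fy=K,interpolation=2)
  D=lambda P,col:[cv2.circle(im,tuple(int(v) for v in (q-[x0,y0]+.5)*K),2,col,-1) for q in proj(c,P)]
  a=np.linspace(0,2*np.pi,24,False); ring=lambda rad,dx:np.array([p+A@[dx,rad*np.cos(t),rad*np.sin(t)] for t in a])
  D(ring(.01025,.0039-.0055),(0,0,255)); D(ring(.027,.0039+.007),(255,0,0))
  E=np.array([.565,.1775,.135]);u=np.array([-.1048,.9945,0]); D(np.array([E+t*u for t in(-.09,-.06,-.03,0,.009,.03)]),(0,255,0))
  D(np.array([E-t*u+[0,0,s*.009] for t in(.01,.05) for s in(1,)]),(255,0,255))
  out.append(im)
cv2.imwrite(sys.argv[1],np.hstack(out)); plan([(0.5606,0.2197,0.0932,-1.466,3)])
E
python3 v.py pics/v1.png
```

```text
t 13.22 p [0.6 0.2 0.1] zax [-0. -0. -1.] yaw -1.4738 F [-0.4  1.  -0.9] M [ 0.1 -0.1  0. ] w 0.0529
[{"tx": 0.0047, "ty": 0.0009, "tz": -0.0004, "wx": 0.0006, "wy": -0.0001, "wz": -0.0026}, {"tx": 0.0047, "ty": 0.0009, "tz": -0.0004, "wx": 0.0006, "wy": -0.0001, "wz": -0.0026}, {"tx": 0.0047, "ty": 0.0009, "tz": -0.0004, "wx": 0.0006, "wy": -0.0001, "wz": -0.0026}]
```

View pics/v1.png

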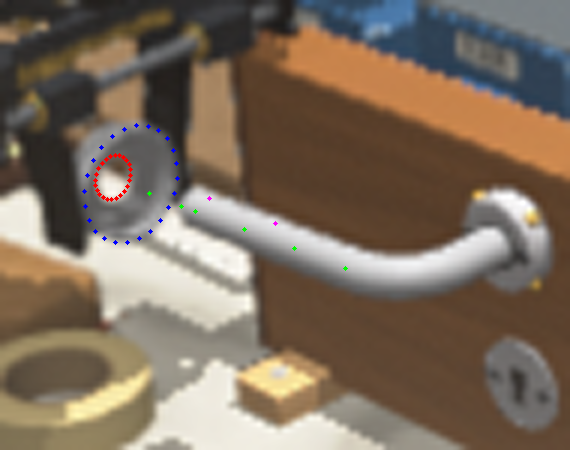

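In v1 the predicted hole ring (113,177) and mouth ring lie on the cover. The predicted bar axis (e.g. 245,229) runs about 1 px below the bar seen. I'll put a number on that.

```bash
cat > w.py <<'E'
from h import *
np.set_printoptions(precision=2,suppress=True)
S=r.camera('scene'); T=r.camera('top')
E=np.array([.565,.1775,.135]);u=np.array([-.1048,.9945,0])
def sub(prof):  # subpixel upper/lower edges by half-level
    g=np.diff(prof); i=int(np.argmax(g)); j=int(np.argmin(g))
    f=lambda k:k+.5+(0 if not 0<k<len(g)-1 else .5*(g[k-1]-g[k+1])/(g[k-1]-2*g[k]+g[k+1]+1e-9))
    return f(i),f(j)
def edges(c,n):
    g=cv2.GaussianBlur(c['pixels'].astype(np.float32),(3,3),.7); g=g[:,:,0]   # blue: metal vs brown
    rows=[]
    for t in np.linspace(.015,.085,15):
        P=E-t*u; q=proj(c,P)[0]; q2=proj(c,P+u*.005)[0]; d=q2-q; d/=np.linalg.norm(d); nn=np.array([-d[1],d[0]]); nn*=np.sign(nn[1])
        s=np.arange(-9,9.01,.25); pts=(q+s[:,None]*nn).astype(np.float32)
        pr=cv2.remap(g,pts[:,0].reshape(1,-1),pts[:,1].reshape(1,-1),cv2.INTER_CUBIC)[0]
        a,b=sub(pr); rows.append((t*1000,s[0]+a*.25,s[0]+b*.25))
    rows=np.array(rows); print(n); print(np.c_[rows,rows[:,1:].mean(1),np.diff(rows[:,1:],axis=1)])
edges(S,'scene'); edges(T,'top')
E
python3 w.py
```

```text
scene
[[15.   -4.37  7.58  1.61 11.95]
 [20.   -4.08  7.82  1.87 11.9 ]
 [25.   -3.6   8.09  2.24 11.69]
 [30.   -4.09  7.89  1.9  11.98]
 [35.   -3.75  8.17  2.21 11.92]
 [40.   -4.08  1.18 -1.45  5.25]
 [45.   -3.67  0.66 -1.5   4.33]
 [50.   -4.09  1.15 -1.47  5.24]
 [55.   -3.64  0.61 -1.51  4.25]
 [60.   -4.12  1.14 -1.49  5.26]
 [65.   -3.68  1.61 -1.03  5.29]
 [70.   -4.3   1.03 -1.63  5.32]
 [75.   -3.84  1.58 -1.13  5.42]
 [80.   -3.42  0.9  -1.26  4.31]
 [85.   -3.83  1.43 -1.2   5.26]]
top
[[15.    4.98  7.1   6.04  2.12]
 [20.    5.3   7.39  6.34  2.1 ]
 [25.    4.87  7.61  6.24  2.74]
 [30.    4.96  7.08  6.02  2.12]
 [35.    4.96  7.27  6.12  2.31]
 [40.    5.12  2.75  3.93 -2.37]
 [45.    5.03  7.1   6.07  2.06]
 [50.    5.26  7.37  6.32  2.11]
 [55.    5.41  7.67  6.54  2.26]
 [60.    5.18  7.16  6.17  1.97]
 [65.    5.21  7.34  6.28  2.13]
 [70.    5.43  7.66  6.55  2.23]
 [75.    5.87  8.03  6.95  2.16]
 [80.    5.25  7.38  6.32  2.14]
 [85.    5.3   2.8   4.05 -2.49]]
```

The upper edge of the bar sits only about 0.4 px high. That agrees with a +1.5 mm x shift of the tool frame against the top camera, which the grasp also suggested. Aligning and advancing to just short of the dome.

Call:
jog_arm(deltas=[{"tx": 0, "ty": 0.002, "tz": -0.001, "wx": 0, "wy": 0, "wz": -0.008, "fingers": 0.045}, {"tx": 0.01, "ty": 0, "tz": 0, "wx": 0, "wy": 0, "wz": 0, "fingers": 0.045}, {"tx": 0.01, "ty": 0, "tz": 0, "wx": 0, "wy": 0, "wz": 0, "fingers": 0.045}, {"tx": 0.01, "ty": 0, "tz": 0, "wx": 0, "wy": 0, "wz": 0, "fingers": 0.045}, {"tx": 0, "ty": 0, "tz": 0, "wx": 0, "wy": 0, "wz": 0, "fingers": 0.045}])

```text
clock: 13.95
tool_pos: [0.5609, 0.2026, 0.0943]
ee_rot: [2.338, -2.097, -0.002]
force: [0.1, -0.0, 0.1]
grip_width: 0.0529
```

```bash
cat > q.py <<'E'
from h import *
import sys
# arm line in TCP frame: lateral error (mm, +toward +x world), z error, s along arm of face centre from dome centre
E=np.array([.5665,.1775]); th=.105
o=r.get_obs();p=o['tool_pos'];A=R.from_rotvec(o['ee_rot']).as_matrix();u=np.array([-np.sin(th),np.cos(th)]);n=np.array([np.cos(th),np.sin(th)])
d=p[:2]-E; f=A.T@o['force']
print("t %.2f s_face %.1f lat %.1f z %.1f yaw err %.3f"%(o['clock'],1e3*(d@u+.0016),1e3*(d@n),1e3*(p[2]-.0932),np.arctan2(A[1,0],A[0,0])+1.466),"tilt",np.round(A[:2,2],3),"Ftool",np.round(f,1),"M",np.round(A.T@o['ft_torque'],2),"w",round(o['grip_width'],4))
E
python3 q.py
```

```text
t 13.95 s_face 27.1 lat -3.0 z 1.1 yaw err 0.004 tilt [-0.001  0.   ] Ftool [ 0.1 -0.1 -0.1] M [ 0.06 -0.11  0.05] w 0.0529
```

Call:
jog_arm(deltas=[{"tx": 0.002, "ty": -0.003, "tz": 0.001, "wx": 0, "wy": 0, "wz": 0, "fingers": 0.045}, {"tx": 0.005, "ty": 0, "tz": 0, "wx": 0, "wy": 0, "wz": 0, "fingers": 0.045}, {"tx": 0, "ty": 0, "tz": 0, "wx": 0, "wy": 0, "wz": 0, "fingers": 0.045}])

```text
clock: 14.32
tool_pos: [0.5651, 0.1955, 0.0931]
ee_rot: [2.338, -2.098, -0.002]
force: [0.2, -0.6, 0.2]
grip_width: 0.0533
```

```bash
python3 q.py
```

```text
t 14.32 s_face 19.7 lat 0.5 z -0.1 yaw err 0.003 tilt [-0.001  0.   ] Ftool [ 0.7 -0.1 -0.2] M [ 0.04 -0.1  -0.03] w 0.0533
```

Call:
jog_arm(deltas=[{"tx": 0.004, "ty": 0, "tz": 0, "wx": 0, "wy": 0, "wz": 0, "fingers": 0.045}, {"tx": 0.004, "ty": 0, "tz": 0, "wx": 0, "wy": 0, "wz": 0, "fingers": 0.045}, {"tx": 0.004, "ty": 0, "tz": 0, "wx": 0, "wy": 0, "wz": 0, "fingers": 0.045}])

```text
clock: 14.7
tool_pos: [0.5664, 0.1832, 0.093]
ee_rot: [2.339, -2.097, -0.002]
force: [-0.1, 0.2, -1.2]
grip_width: 0.0532
```

```bash
python3 q.py
```

```text
t 14.70 s_face 7.3 lat 0.5 z -0.2 yaw err 0.004 tilt [-0.001  0.   ] Ftool [-0.2  0.   1.2] M [-0.02 -0.1   0.02] w 0.0532
```

Call:
jog_arm(deltas=[{"tx": 0.003, "ty": 0, "tz": 0, "wx": 0, "wy": 0, "wz": 0, "fingers": 0.045}, {"tx": 0.003, "ty": 0, "tz": 0, "wx": 0, "wy": 0, "wz": 0, "fingers": 0.045}])

```text
clock: 14.95
tool_pos: [0.5671, 0.1767, 0.0931]
ee_rot: [2.338, -2.097, -0.002]
force: [-0.0, -0.5, -0.7]
grip_width: 0.053
```

```bash
python3 q.py
```

```text
t 14.95 s_face 0.8 lat 0.5 z -0.1 yaw err 0.004 tilt [-0.001  0.   ] Ftool [0.5 0.1 0.7] M [ 0.03 -0.06 -0.02] w 0.053
```

Call:
jog_arm(deltas=[{"tx": 0.003, "ty": 0, "tz": 0, "wx": 0, "wy": 0, "wz": 0, "fingers": 0.045}, {"tx": 0.003, "ty": 0, "tz": 0, "wx": 0, "wy": 0, "wz": 0, "fingers": 0.045}, {"tx": 0.003, "ty": 0, "tz": 0, "wx": 0, "wy": 0, "wz": 0, "fingers": 0.045}])

```text
clock: 15.32
tool_pos: [0.5682, 0.1671, 0.0931]
ee_rot: [2.338, -2.097, -0.002]
force: [0.2, -0.8, -0.8]
grip_width: 0.0527
```

```bash
python3 q.py
```

```text
t 15.32 s_face -8.9 lat 0.6 z -0.1 yaw err 0.004 tilt [-0.001  0.   ] Ftool [ 0.8 -0.1  0.8] M [ 0.04 -0.06 -0.03] w 0.0527
```

No contact at all, so the hole is over the bar. I'll verify with one picture.

```bash
python3 v.py pics/v2.png
```

```text
t 15.38 p [0.6 0.2 0.1] zax [-0.  0. -1.] yaw -1.4623 F [ 0.6 -0.6 -1.6] M [ 0.1 -0.  -0. ] w 0.0524
[{"tx": -0.0178, "ty": 0.0006, "tz": -0.0, "wx": 0.0005, "wy": 0.0001, "wz": 0.0012}, {"tx": -0.0178, "ty": 0.0006, "tz": -0.0, "wx": 0.0005, "wy": 0.0001, "wz": 0.0012}, {"tx": -0.0178, "ty": 0.0006, "tz": -0.0, "wx": 0.0005, "wy": 0.0001, "wz": 0.0012}]
```

View pics/v2.png

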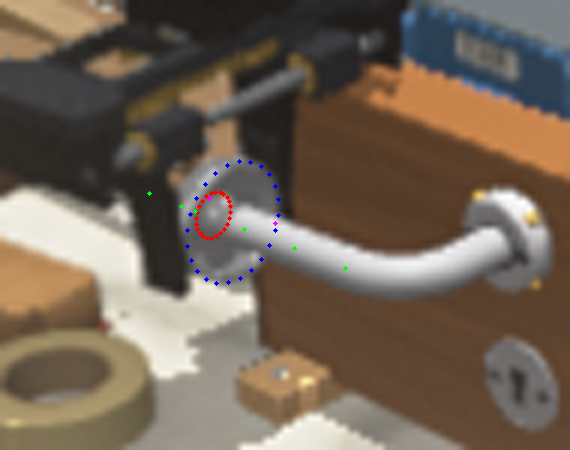

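The bar runs through the hole at (214,215), so the cover is threaded. I'll slide along, checking the force as I go.

Call:
jog_arm(deltas=[{"tx": 0.004, "ty": 0, "tz": 0, "wx": 0, "wy": 0, "wz": 0, "fingers": 0.045}, {"tx": 0.004, "ty": 0, "tz": 0, "wx": 0, "wy": 0, "wz": 0, "fingers": 0.045}, {"tx": 0.004, "ty": 0, "tz": 0, "wx": 0, "wy": 0, "wz": 0, "fingers": 0.045}, {"tx": 0.004, "ty": 0, "tz": 0, "wx": 0, "wy": 0, "wz": 0, "fingers": 0.045}])

```text
clock: 15.88
tool_pos: [0.57, 0.15, 0.0931]
ee_rot: [2.338, -2.097, -0.002]
force: [0.0, 0.8, -0.0]
grip_width: 0.053
```

```bash
python3 q.py
```

```text
t 15.88 s_face -26.1 lat 0.6 z -0.1 yaw err 0.004 tilt [-0.001  0.   ] Ftool [-0.8 -0.1  0. ] M [ 0.03 -0.12 -0.01] w 0.053
```

Call:
jog_arm(deltas=[{"tx": 0, "ty": -0.0008, "tz": 0, "wx": 0, "wy": 0, "wz": 0, "fingers": 0.045}])

```text
clock: 16.0
tool_pos: [0.5703, 0.1495, 0.093]
ee_rot: [2.337, -2.097, -0.003]
force: [-2.1, -0.7, 0.2]
grip_width: 0.0529
```

Call:
jog_arm(deltas=[{"tx": 0, "ty": -0.0006, "tz": 0, "wx": 0, "wy": 0, "wz": 0, "fingers": 0.045}])

```text
clock: 16.12
tool_pos: [0.5703, 0.1495, 0.0929]
ee_rot: [2.336, -2.096, -0.004]
force: [-2.8, 0.9, 0.9]
grip_width: 0.0529
```

Call:
jog_arm(deltas=[{"tx": 0, "ty": 0.0012, "tz": 0, "wx": 0, "wy": 0, "wz": 0, "fingers": 0.045}])

```text
clock: 16.25
tool_pos: [0.5695, 0.1495, 0.093]
ee_rot: [2.337, -2.097, -0.003]
force: [-0.1, 0.2, -1.0]
grip_width: 0.0528
```

Call:
jog_arm(deltas=[{"tx": 0, "ty": 0.0008, "tz": 0, "wx": 0, "wy": 0, "wz": 0, "fingers": 0.045}])

```text
clock: 16.38
tool_pos: [0.5689, 0.1496, 0.093]
ee_rot: [2.337, -2.097, -0.003]
force: [-0.0, 0.2, -0.9]
grip_width: 0.0529
```

Call:
jog_arm(deltas=[{"tx": 0, "ty": 0.0006, "tz": 0, "wx": 0, "wy": 0, "wz": 0, "fingers": 0.045}])

```text
clock: 16.5
tool_pos: [0.5685, 0.1497, 0.0931]
ee_rot: [2.338, -2.097, -0.002]
force: [0.3, -0.3, -0.5]
grip_width: 0.0531
```

Call:
jog_arm(deltas=[{"tx": 0.004, "ty": -0.0004, "tz": 0, "wx": 0, "wy": 0, "wz": 0, "fingers": 0.045}, {"tx": 0.004, "ty": 0, "tz": 0, "wx": 0, "wy": 0, "wz": 0, "fingers": 0.045}, {"tx": 0.004, "ty": 0, "tz": 0, "wx": 0, "wy": 0, "wz": 0, "fingers": 0.045}, {"tx": 0.004, "ty": 0, "tz": 0, "wx": 0, "wy": 0, "wz": 0, "fingers": 0.045}, {"tx": 0.004, "ty": 0, "tz": 0, "wx": 0, "wy": 0, "wz": 0, "fingers": 0.045}])

```text
clock: 17.12
tool_pos: [0.5714, 0.1286, 0.0931]
ee_rot: [2.338, -2.097, -0.002]
force: [0.1, 0.2, -1.5]
grip_width: 0.0528
```

```bash
python3 q.py
```

```text
t 17.12 s_face -47.5 lat -0.3 z -0.1 yaw err 0.004 tilt [-0.001  0.   ] Ftool [-0.2 -0.2  1.5] M [-0.04 -0.13  0.02] w 0.0528
```

Call:
jog_arm(deltas=[{"tx": 0.004, "ty": 0, "tz": 0, "wx": 0, "wy": 0, "wz": 0, "fingers": 0.045}, {"tx": 0.004, "ty": 0, "tz": 0, "wx": 0, "wy": 0, "wz": 0, "fingers": 0.045}, {"tx": 0.004, "ty": 0, "tz": 0, "wx": 0, "wy": 0, "wz": 0, "fingers": 0.045}, {"tx": 0.004, "ty": 0, "tz": 0, "wx": 0, "wy": 0, "wz": 0, "fingers": 0.045}, {"tx": 0.004, "ty": 0, "tz": 0, "wx": 0, "wy": 0, "wz": 0, "fingers": 0.045}])

```text
clock: 17.75
tool_pos: [0.5737, 0.1072, 0.0931]
ee_rot: [2.338, -2.097, -0.002]
force: [-0.4, -1.0, -0.9]
grip_width: 0.0532
```

Call:
jog_arm(deltas=[{"tx": 0, "ty": -0.0008, "tz": 0, "wx": 0, "wy": 0, "wz": 0, "fingers": 0.045}])

```text
clock: 17.88
tool_pos: [0.5744, 0.1069, 0.0931]
ee_rot: [2.337, -2.097, -0.002]
force: [-0.8, 0.6, 0.0]
grip_width: 0.0528
```

Call:
jog_arm(deltas=[{"tx": 0, "ty": -0.0006, "tz": 0, "wx": 0, "wy": 0, "wz": 0, "fingers": 0.045}])

```text
clock: 18.0
tool_pos: [0.5744, 0.1068, 0.093]
ee_rot: [2.336, -2.097, -0.003]
force: [-2.2, 0.7, 1.9]
grip_width: 0.053
```

Call:
jog_arm(deltas=[{"tx": 0, "ty": 0.0016, "tz": 0, "wx": 0, "wy": 0, "wz": 0, "fingers": 0.045}])

```text
clock: 18.12
tool_pos: [0.5731, 0.1069, 0.093]
ee_rot: [2.337, -2.097, -0.003]
force: [-0.1, 0.3, 0.4]
grip_width: 0.0528
```

Call:
jog_arm(deltas=[{"tx": 0, "ty": 0.0008, "tz": 0, "wx": 0, "wy": 0, "wz": 0, "fingers": 0.045}])

```text
clock: 18.25
tool_pos: [0.5724, 0.1069, 0.093]
ee_rot: [2.337, -2.097, -0.003]
force: [0.1, 0.1, 0.3]
grip_width: 0.0531
```

Call:
jog_arm(deltas=[{"tx": 0, "ty": 0.0006, "tz": 0, "wx": 0, "wy": 0, "wz": 0, "fingers": 0.045}])

```text
clock: 18.38
tool_pos: [0.5719, 0.107, 0.0931]
ee_rot: [2.338, -2.097, -0.002]
force: [0.1, 0.2, -0.2]
grip_width: 0.0526
```

```bash
python3 q.py
```

```text
t 18.38 s_face -69.1 lat -2.1 z -0.1 yaw err 0.004 tilt [-0.002  0.   ] Ftool [-0.2 -0.1  0.2] M [ 0.03 -0.08 -0.07] w 0.0526
```

Contact was felt at +x of 0.5743, so the arm's centre runs through TCP x≈0.5731 here, yaw ≈0.095. I'll centre it and go on to the bend tangent.

Call:
jog_arm(deltas=[{"tx": 0.004, "ty": -0.0012, "tz": 0, "wx": 0, "wy": 0, "wz": 0, "fingers": 0.045}, {"tx": 0.004, "ty": 0, "tz": 0, "wx": 0, "wy": 0, "wz": 0.005, "fingers": 0.045}, {"tx": 0.004, "ty": 0, "tz": 0, "wx": 0, "wy": 0, "wz": 0.005, "fingers": 0.045}, {"tx": 0.004, "ty": 0, "tz": 0, "wx": 0, "wy": 0, "wz": 0, "fingers": 0.045}])

```text
clock: 18.88
tool_pos: [0.5751, 0.0903, 0.0931]
ee_rot: [2.327, -2.109, -0.002]
force: [0.5, -0.2, -0.1]
grip_width: 0.0529
```

```bash
cat > b2.py <<'E'
from h import *
import sys
BC=np.array([.6071,.0882]); 
if len(sys.argv)>2: BC=np.array([float(sys.argv[1]),float(sys.argv[2])])
o=r.get_obs();p=o['tool_pos'];A=R.from_rotvec(o['ee_rot']).as_matrix();f=A.T@o['force']
tx=A[:2,0]; face=p[:2]-.0016*tx; d=face-BC; yaw=np.arctan2(tx[1],tx[0])
ang=np.arctan2(-d[0],-d[1]) # 0 at -y of BC (neck end), pi/2 at -x
# tangent yaw at bend angle: position at angle a from BC: cover x yaw
pos=np.arctan2(d[1],d[0]); 
print("t %.2f face_rel %s R %.1f tangent_yaw %.3f yaw %.3f"%(o['clock'],np.round(d*1e3,1),1e3*np.hypot(*d),(pos+np.pi/2+np.pi)%(2*np.pi)-np.pi,yaw),"p",np.round(p,4),"tilt",np.round(A[:2,2],3),"Ftool",np.round(f,1),"M",np.round(A.T@o['ft_torque'],2),"w",round(o['grip_width'],4),"along",round(1e3*float(-d@tx),1))
E
python3 b2.py
```

```text
t 18.88 face_rel [-32.1   3.7] R 32.4 tangent_yaw -1.686 yaw -1.473 p [0.5751 0.0903 0.0931] tilt [-0.001  0.   ] Ftool [ 0.2 -0.5  0.1] M [ 0.06 -0.1  -0.02] w 0.0529 along 6.9
```

Call:
jog_arm(deltas=[{"tx": 0.0035, "ty": 0, "tz": 0, "wx": 0, "wy": 0, "wz": 0, "fingers": 0.045}, {"tx": 0.003, "ty": 0, "tz": 0, "wx": 0, "wy": 0, "wz": 0, "fingers": 0.045}, {"tx": 0.004, "ty": -0.0003, "tz": 0, "wx": 0, "wy": 0, "wz": -0.12, "fingers": 0.045}])

```text
clock: 19.25
tool_pos: [0.5765, 0.079, 0.0931]
ee_rot: [2.452, -1.962, -0.002]
force: [0.0, 0.6, 0.7]
grip_width: 0.0529
```

```bash
python3 b2.py
```

```text
t 19.25 face_rel [-31.   -7.7] R 31.9 tangent_yaw -1.328 yaw -1.350 p [0.5765 0.079  0.0931] tilt [-0.001  0.   ] Ftool [-0.6 -0.2 -0.7] M [ 0.08 -0.03 -0.02] w 0.0529 along -0.7
```

Call:
jog_arm(deltas=[{"tx": 0.0038, "ty": -0.0004, "tz": 0, "wx": 0, "wy": 0, "wz": -0.125, "fingers": 0.045}, {"tx": 0.0038, "ty": -0.0004, "tz": 0, "wx": 0, "wy": 0, "wz": -0.125, "fingers": 0.045}])

```text
clock: 19.5
tool_pos: [0.5794, 0.0714, 0.0931]
ee_rot: [2.685, -1.63, -0.002]
force: [0.2, 0.0, 0.7]
grip_width: 0.0531
```

```bash
python3 b2.py
```

```text
t 19.50 face_rel [-28.4 -15.4] R 32.3 tangent_yaw -1.075 yaw -1.091 p [0.5794 0.0714 0.0931] tilt [-0.002  0.   ] Ftool [ 0.1 -0.2 -0.7] M [ 0.05 -0.05 -0.02] w 0.0531 along -0.5
```

Call:
jog_arm(deltas=[{"tx": 0.0038, "ty": -0.0004, "tz": 0, "wx": 0, "wy": 0, "wz": -0.125, "fingers": 0.045}, {"tx": 0.0038, "ty": -0.0004, "tz": 0, "wx": 0, "wy": 0, "wz": -0.125, "fingers": 0.045}])

```text
clock: 19.75
tool_pos: [0.5841, 0.0649, 0.0932]
ee_rot: [2.873, -1.27, -0.002]
force: [0.2, -0.2, -0.8]
grip_width: 0.0528
```

```bash
python3 b2.py
```

```text
t 19.75 face_rel [-24.1 -22.1] R 32.7 tangent_yaw -0.827 yaw -0.833 p [0.5841 0.0649 0.0932] tilt [-0.001  0.   ] Ftool [0.3 0.  0.8] M [ 0.06 -0.02 -0.01] w 0.0528 along -0.2
```

Call:
jog_arm(deltas=[{"tx": 0, "ty": 0.0008, "tz": 0, "wx": 0, "wy": 0, "wz": 0, "fingers": 0.045}])

```text
clock: 19.88
tool_pos: [0.5836, 0.0641, 0.0931]
ee_rot: [2.872, -1.273, -0.002]
force: [0.7, -1.1, -1.0]
grip_width: 0.0528
```

```bash
python3 b2.py
```

```text
t 19.88 face_rel [-24.6 -22.9] R 33.6 tangent_yaw -0.820 yaw -0.834 p [0.5836 0.0641 0.0931] tilt [-0.001  0.   ] Ftool [1.3 0.2 1. ] M [ 0.05 -0.02 -0.05] w 0.0528 along -0.5
```

Call:
jog_arm(deltas=[{"tx": 0, "ty": -0.001, "tz": 0, "wx": 0, "wy": 0, "wz": 0, "fingers": 0.045}, {"tx": 0, "ty": -0.0008, "tz": 0, "wx": 0, "wy": 0, "wz": 0, "fingers": 0.045}])

```text
clock: 20.12
tool_pos: [0.5848, 0.0654, 0.0931]
ee_rot: [2.87, -1.277, -0.003]
force: [-0.3, -0.7, -0.2]
grip_width: 0.0532
```

```bash
python3 b2.py
```

```text
t 20.12 face_rel [-23.4 -21.6] R 31.9 tangent_yaw -0.825 yaw -0.837 p [0.5848 0.0654 0.0931] tilt [-0.002  0.   ] Ftool [0.3 0.8 0.2] M [ 0.06 -0.05  0.02] w 0.0532 along -0.4
```

Call:
jog_arm(deltas=[{"tx": 0, "ty": -0.0006, "tz": 0, "wx": 0, "wy": 0, "wz": 0, "fingers": 0.045}])

```text
clock: 20.25
tool_pos: [0.5849, 0.0656, 0.0931]
ee_rot: [2.869, -1.277, -0.003]
force: [0.0, -1.6, -0.8]
grip_width: 0.0526
```

```bash
python3 b2.py
```

```text
t 20.25 face_rel [-23.2 -21.4] R 31.6 tangent_yaw -0.827 yaw -0.838 p [0.5849 0.0656 0.0931] tilt [-0.002 -0.   ] Ftool [1.2 1.1 0.8] M [-0.41  0.15  0.04] w 0.0526 along -0.3
```

Inner contact at R≈31.6, so the bend centre's y is about 1.2 mm lower (0.087). I'll recentre and carry on round.

Call:
jog_arm(deltas=[{"tx": 0.0038, "ty": 0.0009, "tz": 0, "wx": 0, "wy": 0, "wz": -0.125, "fingers": 0.045}, {"tx": 0.0038, "ty": -0.0004, "tz": 0, "wx": 0, "wy": 0, "wz": -0.125, "fingers": 0.045}])

```text
clock: 20.5
tool_pos: [0.5899, 0.0603, 0.0931]
ee_rot: [3.009, -0.899, -0.004]
force: [0.6, -0.1, -0.4]
grip_width: 0.053
```

```bash
python3 b2.py .6071 .087
```

```text
t 20.50 face_rel [-18.6 -25.8] R 31.8 tangent_yaw -0.623 yaw -0.580 p [0.5899 0.0603 0.0931] tilt [-0.002 -0.   ] Ftool [ 0.5 -0.3  0.4] M [ 0.03 -0.01 -0.02] w 0.053 along 1.4
```

Call:
jog_arm(deltas=[{"tx": 0.0042, "ty": 0, "tz": 0, "wx": 0, "wy": 0, "wz": -0.11, "fingers": 0.045}, {"tx": 0.004, "ty": -0.0003, "tz": 0, "wx": 0, "wy": 0, "wz": -0.11, "fingers": 0.045}])

```text
clock: 20.75
tool_pos: [0.5974, 0.0566, 0.0931]
ee_rot: [3.092, -0.552, -0.003]
force: [0.6, 0.7, 0.2]
grip_width: 0.0531
```

```bash
python3 b2.py .6071 .087
```

```text
t 20.75 face_rel [-11.2 -29.8] R 31.9 tangent_yaw -0.361 yaw -0.353 p [0.5974 0.0566 0.0931] tilt [-0.002 -0.   ] Ftool [ 0.4 -0.8 -0.2] M [ 0.01 -0.03 -0.03] w 0.0531 along 0.2
```

Call:
jog_arm(deltas=[{"tx": 0.004, "ty": -0.0004, "tz": 0, "wx": 0, "wy": 0, "wz": -0.125, "fingers": 0.045}, {"tx": 0.004, "ty": -0.0003, "tz": 0, "wx": 0, "wy": 0, "wz": -0.125, "fingers": 0.045}])

```text
clock: 21.0
tool_pos: [0.6055, 0.0552, 0.093]
ee_rot: [3.138, -0.15, -0.003]
force: [0.8, 0.5, 0.0]
grip_width: 0.0527
```

```bash
python3 b2.py .6071 .087
```

```text
t 21.00 face_rel [ -3.2 -31.7] R 31.8 tangent_yaw -0.100 yaw -0.096 p [0.6055 0.0552 0.093 ] tilt [-0.002 -0.   ] Ftool [ 0.8 -0.6 -0. ] M [ 0.03  0.06 -0.01] w 0.0527 along 0.2
```

Call:
jog_arm(deltas=[{"tx": 0.004, "ty": -0.0003, "tz": 0, "wx": 0, "wy": 0, "wz": -0.115, "fingers": 0.045}, {"tx": 0.002, "ty": 0, "tz": 0, "wx": 0, "wy": 0, "wz": 0, "fingers": 0.045}])

```text
clock: 21.25
tool_pos: [0.6119, 0.0554, 0.093]
ee_rot: [-3.141, -0.034, 0.003]
force: [0.0, 0.7, -0.4]
grip_width: 0.0528
```

```bash
python3 b2.py .6071 .087
```

```text
t 21.25 face_rel [  3.2 -31.7] R 31.8 tangent_yaw 0.100 yaw 0.022 p [0.6119 0.0554 0.093 ] tilt [-0.002  0.   ] Ftool [ 0.  -0.7  0.4] M [0.04 0.03 0.  ] w 0.0528 along -2.5
```

Call:
jog_arm(deltas=[{"tx": 0, "ty": -0.0008, "tz": 0, "wx": 0, "wy": 0, "wz": 0, "fingers": 0.045}])

```text
clock: 21.38
tool_pos: [0.6119, 0.0562, 0.0929]
ee_rot: [-3.141, -0.031, 0.003]
force: [-0.6, 0.0, -0.6]
grip_width: 0.0528
```

Call:
jog_arm(deltas=[{"tx": 0, "ty": -0.0006, "tz": 0, "wx": 0, "wy": 0, "wz": 0, "fingers": 0.045}])

```text
clock: 21.5
tool_pos: [0.6118, 0.0564, 0.0929]
ee_rot: [3.141, 0.029, -0.004]
force: [0.9, -2.9, -1.3]
grip_width: 0.053
```

Call:
jog_arm(deltas=[{"tx": 0, "ty": 0.0016, "tz": 0, "wx": 0, "wy": 0, "wz": 0, "fingers": 0.045}])

```text
clock: 21.62
tool_pos: [0.6117, 0.0549, 0.0929]
ee_rot: [3.141, 0.028, -0.004]
force: [-0.9, -0.6, -0.0]
grip_width: 0.0526
```

Call:
jog_arm(deltas=[{"tx": 0, "ty": 0.0008, "tz": 0, "wx": 0, "wy": 0, "wz": 0, "fingers": 0.045}])

```text
clock: 21.75
tool_pos: [0.6116, 0.0541, 0.0929]
ee_rot: [3.141, 0.028, -0.004]
force: [-1.4, 0.2, 0.0]
grip_width: 0.0531
```

Call:
jog_arm(deltas=[{"tx": 0, "ty": 0.0006, "tz": 0, "wx": 0, "wy": 0, "wz": 0, "fingers": 0.045}])

```text
clock: 21.88
tool_pos: [0.6115, 0.0536, 0.093]
ee_rot: [3.141, 0.027, -0.004]
force: [0.7, 0.3, -0.5]
grip_width: 0.0528
```

```bash
python3 b2.py .6071 .087
```

```text
t 21.88 face_rel [  2.8 -33.4] R 33.5 tangent_yaw 0.085 yaw 0.017 p [0.6115 0.0536 0.093 ] tilt [-0.002 -0.   ] Ftool [ 0.7 -0.3  0.5] M [ 0.15  0.01 -0.03] w 0.0528 along -2.2
```

Call:
jog_arm(deltas=[{"tx": 0, "ty": -0.0014, "tz": 0.0008, "wx": 0, "wy": 0, "wz": 0, "fingers": 0.045}])

```text
clock: 22.0
tool_pos: [0.6116, 0.0551, 0.0922]
ee_rot: [-3.141, -0.027, 0.003]
force: [0.0, -0.7, -0.1]
grip_width: 0.0528
```

Call:
jog_arm(deltas=[{"tx": 0, "ty": 0, "tz": 0.0007, "wx": 0, "wy": 0, "wz": 0, "fingers": 0.045}])

```text
clock: 22.12
tool_pos: [0.6116, 0.0552, 0.0918]
ee_rot: [-3.141, -0.027, 0.003]
force: [-1.5, 0.5, 3.3]
grip_width: 0.0529
```

Call:
jog_arm(deltas=[{"tx": 0, "ty": 0, "tz": -0.0018, "wx": 0, "wy": 0, "wz": 0, "fingers": 0.045}])

```text
clock: 22.25
tool_pos: [0.6115, 0.0553, 0.0935]
ee_rot: [3.141, 0.028, -0.004]
force: [0.7, -0.4, 0.5]
grip_width: 0.0527
```

Call:
jog_arm(deltas=[{"tx": 0, "ty": 0, "tz": -0.0008, "wx": 0, "wy": 0, "wz": 0, "fingers": 0.045}])

```text
clock: 22.38
tool_pos: [0.6115, 0.0553, 0.0944]
ee_rot: [-3.141, -0.027, 0.003]
force: [0.3, 0.1, 0.2]
grip_width: 0.0529
```

Call:
jog_arm(deltas=[{"tx": 0, "ty": 0, "tz": -0.0006, "wx": 0, "wy": 0, "wz": 0, "fingers": 0.045}])

```text
clock: 22.5
tool_pos: [0.6114, 0.0553, 0.0947]
ee_rot: [-3.141, -0.027, 0.004]
force: [1.1, 0.9, -3.1]
grip_width: 0.0533
```

Neck centred by touch: z walls at 0.0920 and 0.0946 give centre 0.0933, and y centre is 0.0551. Advancing along the neck.

Call:
jog_arm(deltas=[{"tx": 0.003, "ty": 0, "tz": 0.0014, "wx": 0, "wy": 0, "wz": 0, "fingers": 0.045}, {"tx": 0.003, "ty": 0, "tz": 0, "wx": 0, "wy": 0, "wz": -0.005, "fingers": 0.045}, {"tx": 0.002, "ty": 0, "tz": 0, "wx": 0, "wy": 0, "wz": 0, "fingers": 0.045}])

```text
clock: 22.88
tool_pos: [0.62, 0.0554, 0.0932]
ee_rot: [-3.141, -0.036, 0.004]
force: [-0.1, -0.7, -0.2]
grip_width: 0.0527
```

```bash
python3 b2.py .6071 .087
```

```text
t 22.88 face_rel [ 11.3 -31.6] R 33.6 tangent_yaw 0.343 yaw 0.023 p [0.62   0.0554 0.0932] tilt [-0.002  0.   ] Ftool [-0.1  0.7  0.2] M [-0.03  0.04 -0.  ] w 0.0527 along -10.6
```

Call:
jog_arm(deltas=[{"tx": 0.002, "ty": 0, "tz": 0, "wx": 0, "wy": 0, "wz": 0, "fingers": 0.045}])

```text
clock: 23.0
tool_pos: [0.6216, 0.0553, 0.093]
ee_rot: [3.141, 0.035, -0.006]
force: [-2.0, -0.8, -0.6]
grip_width: 0.0529
```

```bash
python3 b2.py .6071 .087
```

```text
t 23.00 face_rel [ 12.9 -31.7] R 34.3 tangent_yaw 0.386 yaw 0.022 p [0.6216 0.0553 0.093 ] tilt [-0.004 -0.   ] Ftool [-2.   0.8  0.6] M [-0.13 -0.61  0.05] w 0.0529 along -12.2
```

Call:
jog_arm(deltas=[{"tx": 0.003, "ty": 0, "tz": 0, "wx": 0, "wy": 0, "wz": 0, "fingers": 0.045}], force=55)

```text
clock: 23.12
tool_pos: [0.6224, 0.0549, 0.0923]
ee_rot: [3.14, 0.034, -0.015]
force: [-5.9, 0.3, 0.9]
grip_width: 0.0527
```

Call:
jog_arm(deltas=[{"tx": 0.003, "ty": 0, "tz": 0, "wx": 0, "wy": 0.002, "wz": 0, "fingers": 0.045}])

```text
clock: 23.25
tool_pos: [0.6233, 0.0547, 0.0919]
ee_rot: [3.14, 0.034, -0.019]
force: [-7.6, 1.8, 4.8]
grip_width: 0.0525
```

```bash
python3 b2.py .6071 .087
```

```text
t 23.25 face_rel [ 14.6 -32.3] R 35.5 tangent_yaw 0.426 yaw 0.022 p [0.6233 0.0547 0.0919] tilt [-0.012 -0.002] Ftool [-7.6 -1.9 -4.7] M [ 0.46 -1.78 -0.06] w 0.0525 along -13.9
```

Call:
jog_arm(deltas=[{"tx": 0.0035, "ty": -0.0005, "tz": -0.0016, "wx": 0, "wy": 0.016, "wz": 0, "fingers": 0.045}])

```text
clock: 23.38
tool_pos: [0.6268, 0.0553, 0.0932]
ee_rot: [3.14, 0.034, 0.006]
force: [-0.2, -0.6, -0.5]
grip_width: 0.0528
```

```bash
python3 b2.py .6071 .087
```

```text
t 23.38 face_rel [ 18.1 -31.7] R 36.5 tangent_yaw 0.519 yaw 0.022 p [0.6268 0.0553 0.0932] tilt [ 0.004 -0.002] Ftool [-0.2  0.6  0.5] M [-0.11  0.05  0.05] w 0.0528 along -17.4
```

It has passed the balls, as the force dropped to zero. I'll press on to the stop.

Call:
jog_arm(deltas=[{"tx": 0.002, "ty": 0, "tz": 0, "wx": 0, "wy": -0.003, "wz": 0, "fingers": 0.045}])

```text
clock: 23.5
tool_pos: [0.6282, 0.0554, 0.0934]
ee_rot: [3.14, 0.034, -0.001]
force: [-5.4, 0.3, 2.2]
grip_width: 0.0527
```

Call:
jog_arm(deltas=[{"tx": 0.002, "ty": 0, "tz": 0, "wx": 0, "wy": 0, "wz": 0, "fingers": 0.045}])

```text
clock: 23.62
tool_pos: [0.6281, 0.0553, 0.093]
ee_rot: [3.139, 0.033, -0.009]
force: [-8.4, 1.5, 3.0]
grip_width: 0.0531
```

Call:
jog_arm(deltas=[{"tx": 0.002, "ty": 0, "tz": 0, "wx": 0, "wy": 0, "wz": 0, "fingers": 0.045}])

```text
clock: 23.75
tool_pos: [0.6279, 0.0551, 0.0927]
ee_rot: [3.139, 0.031, -0.018]
force: [-6.5, 1.0, 3.6]
grip_width: 0.0526
```

```bash
python3 b2.py .6071 .087
```

```text
t 23.75 face_rel [ 19.2 -31.9] R 37.3 tangent_yaw 0.540 yaw 0.020 p [0.6279 0.0551 0.0927] tilt [-0.011 -0.003] Ftool [-6.5 -1.1 -3.5] M [ 0.38 -1.92  0.06] w 0.0526 along -18.5
```

Call:
jog_arm(deltas=[{"tx": 0.004, "ty": 0, "tz": -0.0006, "wx": 0, "wy": 0.018, "wz": 0, "fingers": 0.045}])

```text
clock: 23.88
tool_pos: [0.6283, 0.055, 0.0924]
ee_rot: [3.138, 0.029, -0.003]
force: [-11.8, 3.2, 5.0]
grip_width: 0.0528
```

```bash
python3 b2.py .6071 .087
```

```text
t 23.88 face_rel [ 19.6 -32.1] R 37.6 tangent_yaw 0.549 yaw 0.019 p [0.6283 0.055  0.0924] tilt [-0.002 -0.003] Ftool [-11.8  -3.4  -5. ] M [ 0.81 -3.17  0.13] w 0.0528 along -19.0
```

Call:
jog_arm(deltas=[{"tx": 0.004, "ty": 0, "tz": 0, "wx": 0, "wy": 0.012, "wz": 0, "fingers": 0.045}])

```text
clock: 24.0
tool_pos: [0.6285, 0.0548, 0.0919]
ee_rot: [3.137, 0.028, 0.003]
force: [-11.9, 2.3, 6.3]
grip_width: 0.0527
```

```bash
python3 b2.py .6071 .087
```

```text
t 24.00 face_rel [ 19.8 -32.3] R 37.9 tangent_yaw 0.550 yaw 0.018 p [0.6285 0.0548 0.0919] tilt [ 0.002 -0.004] Ftool [-11.9  -2.5  -6.3] M [ 0.59 -3.15  0.12] w 0.0527 along -19.2
```

A firm stop at 0.6284, about 7 mm after onset, which fits home. I'll relax and open the jaws.

Call:
jog_arm(deltas=[{"tx": -0.0003, "ty": -0.0004, "tz": -0.0012, "wx": 0, "wy": -0.002, "wz": 0, "fingers": 0.053}, {"tx": 0, "ty": 0, "tz": 0, "wx": 0, "wy": 0, "wz": 0, "fingers": 0.06}, {"tx": 0, "ty": 0, "tz": 0, "wx": 0, "wy": 0, "wz": 0, "fingers": 0.078}, {"tx": 0, "ty": 0, "tz": 0, "wx": 0, "wy": 0, "wz": 0, "fingers": 0.078}, {"tx": 0, "ty": 0, "tz": 0, "wx": 0, "wy": 0, "wz": 0, "fingers": 0.078}, {"tx": -0.003, "ty": 0, "tz": -0.01, "wx": 0, "wy": 0, "wz": 0, "fingers": 0.078}, {"tx": 0, "ty": 0, "tz": -0.03, "wx": 0, "wy": 0, "wz": 0, "fingers": 0.078}, {"tx": 0, "ty": 0, "tz": -0.03, "wx": 0, "wy": 0, "wz": 0, "fingers": 0.078}, {"tx": -0.02, "ty": 0, "tz": -0.03, "wx": 0, "wy": 0, "wz": 0, "fingers": 0.078}, {"tx": -0.04, "ty": -0.03, "tz": 0, "wx": 0, "wy": 0, "wz": 0, "fingers": 0.078}, {"tx": -0.05, "ty": -0.05, "tz": 0, "wx": 0, "wy": 0, "wz": 0, "fingers": 0.05}, {"tx": -0.03, "ty": -0.03, "tz": 0, "wx": 0, "wy": 0, "wz": 0, "fingers": 0.0}, {"tx": 0, "ty": 0, "tz": 0, "wx": 0, "wy": 0, "wz": 0, "fingers": 0.0}])

```text
clock: 25.62
tool_pos: [0.4902, 0.1622, 0.2023]
ee_rot: [-3.138, -0.028, -0.032]
force: [0.6, -0.6, -0.0]
grip_width: 0.0555
```

```bash
python3 b2.py .6071 .087
python3 - <<'E'
from h import *
np.set_printoptions(precision=4,suppress=True)
T=r.camera('top');S=r.camera('scene')
ro=np.array([.6412,.057,.135]); ax=np.array([1,.0233,0])
ps=[]
for c,n in((S,'scene'),(T,'top')):
    l=r.landmark_of('cover_mid',c); g=r.regions_of('cover_mid',c)
    print(n,[(d['position'],round(d['p'],2)) for d in l[:2]],[(d['rect'],round(d['p'],2)) for d in g[:2]],'pred home',proj(c,ro-.008*ax),'5mm short',proj(c,ro-.013*ax))
    ps.append(l[0]['position'] if l else None)
if all(p is not None for p in ps): print(tri((S,T),ps))
a=cv2.resize(S['pixels'][115:180,180:265],None,fx=4.5,fy=4.5,interpolation=2);b=cv2.resize(T['pixels'][95:160,150:235],None,fx=4.5,fy=4.5,interpolation=2)
cv2.imwrite('pics/h1.png',np.hstack([a,b]))
E
```

```text
t 25.62 face_rel [-118.5   75.2] R 140.3 tangent_yaw -2.137 yaw 0.018 p [0.4902 0.1622 0.2023] tilt [0.02  0.003] Ftool [0.6 0.6 0. ] M [-0.02  0.01  0.01] w 0.0555 along 117.1
scene [([242.3, 152.4], 0.62)] [([235.8, 145.5, 254.1, 164.0], 0.69)] pred home [[243.0421 154.9206]] 5mm short [[241.6248 155.6209]]
top [([184.2, 124.4], 0.92)] [([172.3, 112.2, 208.2, 127.6], 0.85), ([122.3, 237.0, 226.7, 251.2], 0.72)] pred home [[188.3635 120.4639]] 5mm short [[188.4083 123.3634]]
(array([0.6284, 0.0601, 0.1423]), [np.float64(0.004241523582704248), np.float64(0.004241523582704258)])
```

View pics/h1.png

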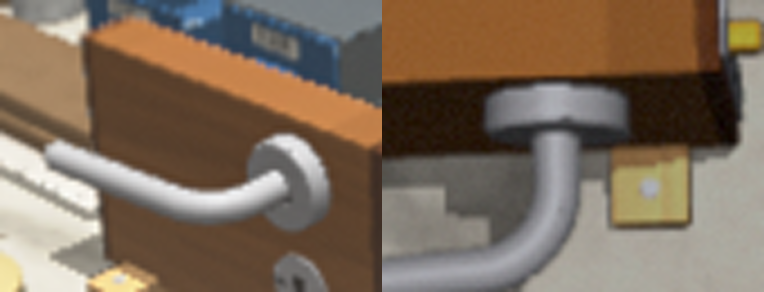

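The cover sits squarely on the rose in both views (crop about (288,182) in the scene, (557,110) in the top). I'll check the depth against the predicted outline.

Run:
```python
from h import *
np.set_printoptions(precision=2,suppress=True)
T=r.camera('top');S=r.camera('scene')
ax=np.array([.99973,.0233,0]);ay=np.array([-.0233,.99973,0]);ro=np.array([.6412,.057,.135])
a=np.linspace(0,2*np.pi,100)
for c,n in((T,'top'),(S,'scene')):
    g=r.regions_of('cover_mid',c)[0]; k=r.regions_of('rose_base',c)
    m=g['pixels']; ys,xs=np.where(m); print(n,g['rect'],g['p'],'rose_base seen',[(d['rect'],round(d['p'],2)) for d in k[:1]])
    for short in(0,.0025,.005):
        P=np.array([ro-ax*(d+short)+.027*(np.cos(t)*ay+np.sin(t)*np.array([0,0,1])) for d in(.015,.001) for t in a]); q=proj(c,P); print(short,q.min(0),q.max(0))
    if n=='top':
        # column profile at cover top, subpixel edges
        G=cv2.GaussianBlur(c['pixels'].astype(np.float32),(3,3),.7)[:,:,0]
        for col in (178,182,196,200): print(col,G[108:136,col].astype(int))
    # predicted edges on top rim: z .162
for d in(.001,.0035,.015,.0175): print(d,proj(T,ro-ax*d+[0,0,.027])[0],proj(T,ro-ax*d+[0,0,.0])[0])
print('door front top edge row',proj(T,[.6412,.057,.171]))
```

```text
top [169.7, 115.9, 205.8, 129.4] 0.86 rose_base seen []
0 [172.35 113.15] [204.34 127.33]
0.0025 [172.37 114.65] [204.37 128.74]
0.005 [172.39 116.14] [204.39 130.14]
178 [ 45  44  44  39  24  28  68 115 130 130 129 130 130 125 101  63  44  41
  34  22  27  54  76  81  81  80  77  77]
182 [ 43  45  45  38  28  46  96 138 149 148 149 150 148 131  93  55  44  46
  45  38  40  60  77  81  79  77  76  76]
196 [ 45  45  42  31  21  45  94 134 145 144 143 143 141 126  92  55  42  41
  40  40  56  80  91  93  92  91 101 129]
200 [ 43  42  38  27  15  19  49  91 118 123 121 121 120 113  92  61  45  41
  36  34  51  70  78  77  77  80  83  86]
scene [237.5, 145.9, 256.1, 164.5] 0.68 rose_base seen []
0 [233.58 143.78] [252.72 165.97]
0.0025 [232.86 144.12] [252.02 166.33]
0.005 [232.15 144.45] [251.32 166.7 ]
0.001 [186.17 113.2 ] [188.3  116.41]
0.0035 [186.19 114.69] [188.32 117.86]
0.015 [186.29 121.58] [188.43 124.52]
0.0175 [186.32 123.08] [188.45 125.97]
door front top edge row [[185.42 111.48]]
```

The rim edges in the top view (rows 114.0/122.1) lie between home (113.2/121.6) and 2.5 mm short (114.7/123.1). That is under 1 mm off and within tolerance. Next I'll press the lever with one open finger, keeping the body clear of the bend.

```bash
python3 -c "
from h import *
plan([(.5685,.198,.16,.02,4)])"
```

```text
t 26.23 p [0.4917 0.1602 0.2004] zax [ 0.018  0.001 -1.   ] yaw 0.0128 F [ 0.24 -0.53  0.11] M [-0.01 -0.    0.03] w 0.0084
[{"tx": 0.0191, "ty": -0.0092, "tz": 0.0105, "wx": -0.0002, "wy": -0.0044, "wz": -0.0018}, {"tx": 0.0192, "ty": -0.0092, "tz": 0.0104, "wx": -0.0002, "wy": -0.0044, "wz": -0.0018}, {"tx": 0.0193, "ty": -0.0091, "tz": 0.0103, "wx": -0.0002, "wy": -0.0044, "wz": -0.0018}, {"tx": 0.0193, "ty": -0.0091, "tz": 0.0102, "wx": -0.0002, "wy": -0.0044, "wz": -0.0018}]
```

Call:
jog_arm(deltas=[{"tx": 0, "ty": -0.018, "tz": 0, "wx": 0, "wy": -0.004, "wz": -0.002, "fingers": 0.087}, {"tx": 0.015, "ty": -0.018, "tz": 0, "wx": 0, "wy": -0.004, "wz": -0.002, "fingers": 0.087}, {"tx": 0.02, "ty": 0, "tz": 0, "wx": 0, "wy": -0.004, "wz": -0.002, "fingers": 0.087}, {"tx": 0.02, "ty": 0, "tz": 0, "wx": 0, "wy": -0.004, "wz": 0, "fingers": 0.087}, {"tx": 0.018, "ty": 0, "tz": 0.01, "wx": 0, "wy": 0, "wz": 0, "fingers": 0.087}, {"tx": 0, "ty": 0, "tz": 0.02, "wx": 0, "wy": 0, "wz": 0, "fingers": 0.087}, {"tx": 0, "ty": 0, "tz": 0.01, "wx": 0, "wy": 0, "wz": 0, "fingers": 0.087}, {"tx": 0, "ty": 0, "tz": 0, "wx": 0, "wy": 0, "wz": 0, "fingers": 0.087}])

```text
clock: 27.22
tool_pos: [0.5678, 0.2053, 0.1595]
ee_rot: [-3.14, -0.036, -0.004]
force: [0.1, -0.2, 1.4]
grip_width: 0.0799
```

```bash
python3 -c "
from h import *
plan([(.5685,.198,.13,.02,1)])"
```

```text
t 27.23 p [0.5678 0.2053 0.1595] zax [ 0.002  0.002 -1.   ] yaw 0.0229 F [ 0.06 -0.17  1.39] M [-0.01  0.05  0.01] w 0.0799
[{"tx": 0.0004, "ty": 0.0074, "tz": 0.0295, "wx": -0.0016, "wy": -0.0025, "wz": 0.0029}]
```

Call:
jog_arm(deltas=[{"tx": 0, "ty": 0.0075, "tz": 0.012, "wx": 0, "wy": 0, "wz": 0, "fingers": 0.087}, {"tx": 0, "ty": 0, "tz": 0.014, "wx": 0, "wy": 0, "wz": 0, "fingers": 0.087}, {"tx": 0, "ty": 0, "tz": 0.006, "wx": 0, "wy": 0, "wz": 0, "fingers": 0.087}])

```text
clock: 27.6
tool_pos: [0.5686, 0.1981, 0.1273]
ee_rot: [-3.138, -0.037, -0.008]
force: [0.7, 0.7, 0.1]
grip_width: 0.0872
```

Call:
jog_arm(deltas=[{"tx": 0, "ty": 0, "tz": 0.005, "wx": 0, "wy": 0, "wz": 0, "fingers": 0.087}, {"tx": 0, "ty": 0, "tz": 0.005, "wx": 0, "wy": 0, "wz": 0, "fingers": 0.087}])

```text
clock: 27.85
tool_pos: [0.5689, 0.1984, 0.1177]
ee_rot: [-3.138, -0.037, -0.01]
force: [-1.3, 1.4, 3.7]
grip_width: 0.0868
```

Call:
jog_arm(deltas=[{"tx": 0, "ty": 0, "tz": 0.005, "wx": 0, "wy": 0, "wz": 0, "fingers": 0.087}, {"tx": 0, "ty": 0, "tz": 0.005, "wx": 0, "wy": 0, "wz": 0, "fingers": 0.087}])

```text
clock: 28.1
tool_pos: [0.5689, 0.1984, 0.1081]
ee_rot: [-3.138, -0.038, -0.01]
force: [-2.0, -0.4, 3.6]
grip_width: 0.087
```

```bash
python3 -c "
from h import *
plan([(.5685,.198,.05,.02,1)])"
```

```text
t 28.1 p [0.5689 0.1984 0.1081] zax [ 0.007  0.003 -1.   ] yaw 0.024 F [-2.04 -0.42  3.6 ] M [-0.43  0.59 -0.1 ] w 0.087
[{"tx": -0.0008, "ty": 0.0005, "tz": 0.0581, "wx": -0.0031, "wy": -0.0066, "wz": 0.004}]
```

Call:
jog_arm(deltas=[{"tx": 0, "ty": 0, "tz": 0.006, "wx": 0, "wy": -0.003, "wz": 0, "fingers": 0.087}, {"tx": 0, "ty": 0, "tz": 0.006, "wx": 0, "wy": -0.003, "wz": 0, "fingers": 0.087}, {"tx": 0, "ty": 0, "tz": 0.006, "wx": 0, "wy": 0, "wz": 0, "fingers": 0.087}])

```text
clock: 28.48
tool_pos: [0.5694, 0.1968, 0.0903]
ee_rot: [-3.141, -0.039, -0.001]
force: [-1.4, -2.1, 6.6]
grip_width: 0.0873
```

Call:
jog_arm(deltas=[{"tx": 0, "ty": 0, "tz": 0.006, "wx": 0, "wy": 0, "wz": 0, "fingers": 0.087}, {"tx": 0, "ty": 0, "tz": 0.006, "wx": 0, "wy": 0, "wz": 0, "fingers": 0.087}, {"tx": 0, "ty": 0, "tz": 0.005, "wx": 0, "wy": 0, "wz": 0, "fingers": 0.087}])

```text
clock: 28.85
tool_pos: [0.5711, 0.1954, 0.0746]
ee_rot: [3.139, 0.041, 0.005]
force: [-2.1, -1.1, 8.1]
grip_width: 0.0867
```

```bash
python3 -c "
from h import *
plan([(.5685,.198,.05,.02,1)])"
```

```text
t 28.85 p [0.5711 0.1954 0.0746] zax [ 0.003 -0.002 -1.   ] yaw 0.0259 F [-2.12 -1.14  8.13] M [-0.69  0.48 -0.12] w 0.0867
[{"tx": -0.0027, "ty": -0.0027, "tz": 0.0246, "wx": 0.0021, "wy": -0.0033, "wz": 0.0059}]
```

Call:
jog_arm(deltas=[{"tx": -0.001, "ty": -0.001, "tz": 0.006, "wx": 0, "wy": 0, "wz": 0, "fingers": 0.087}, {"tx": -0.001, "ty": -0.001, "tz": 0.006, "wx": 0, "wy": 0, "wz": 0, "fingers": 0.087}])

```text
clock: 29.1
tool_pos: [0.572, 0.1975, 0.0645]
ee_rot: [3.14, 0.044, 0.015]
force: [-0.7, -0.4, 7.5]
grip_width: 0.0873
```

Call:
jog_arm(deltas=[{"tx": 0, "ty": 0, "tz": 0.005, "wx": 0, "wy": 0, "wz": 0, "fingers": 0.087}])

```text
clock: 29.22
tool_pos: [0.573, 0.1976, 0.0603]
ee_rot: [3.14, 0.045, 0.018]
force: [-2.0, 0.4, 7.8]
grip_width: 0.0869
```

Call:
jog_arm(deltas=[{"tx": 0, "ty": 0, "tz": 0.005, "wx": 0, "wy": 0, "wz": 0, "fingers": 0.087}])

```text
clock: 29.35
tool_pos: [0.5741, 0.1979, 0.0561]
ee_rot: [3.14, 0.046, 0.021]
force: [-1.8, 0.4, 8.5]
grip_width: 0.0873
```

Call:
jog_arm(deltas=[{"tx": -0.002, "ty": 0, "tz": 0.005, "wx": 0, "wy": -0.006, "wz": 0, "fingers": 0.087}])

```text
clock: 29.48
tool_pos: [0.574, 0.1984, 0.0523]
ee_rot: [3.141, 0.048, 0.018]
force: [0.6, 1.0, 7.3]
grip_width: 0.0868
```

Call:
jog_arm(deltas=[{"tx": -0.002, "ty": 0, "tz": 0.004, "wx": 0, "wy": -0.006, "wz": 0, "fingers": 0.087}])

```text
clock: 29.6
tool_pos: [0.574, 0.1991, 0.0495]
ee_rot: [-3.14, -0.05, -0.015]
force: [0.2, 0.4, 8.5]
grip_width: 0.0871
```

Call:
jog_arm(deltas=[{"tx": -0.003, "ty": 0.001, "tz": 0.004, "wx": 0, "wy": 0.002, "wz": 0, "fingers": 0.087}])

```text
clock: 29.72
tool_pos: [0.5738, 0.1992, 0.047]
ee_rot: [-3.138, -0.053, -0.028]
force: [0.8, 0.5, 10.5]
grip_width: 0.0868
```

Call:
jog_arm(deltas=[{"tx": -0.002, "ty": 0, "tz": 0.004, "wx": 0, "wy": 0.004, "wz": 0, "fingers": 0.087}])

```text
clock: 29.85
tool_pos: [0.5747, 0.2003, 0.0454]
ee_rot: [-3.136, -0.056, -0.044]
force: [-2.4, 1.5, 15.1]
grip_width: 0.0869
```

```bash
python3 -c "
from h import *
plan([(.5685,.198,.05,.02,1)])
S=r.camera('scene'); print([(d['rect'],round(d['p'],2)) for d in r.regions_of('bar',S)[:2]])
def tip(th):
    a=.0275+.0945+.004; return np.array([.566,.0565+.1225*np.cos(th),.135-.1225*np.sin(th)])
for t in(.0,.5,.6,.65,.7): print(t,proj(S,tip(t)))
cv2.imwrite('pics/l.png',S['pixels'])"
```

```text
t 29.85 p [0.5747 0.2003 0.0454] zax [ 0.028  0.005 -1.   ] yaw 0.0357 F [-2.43  1.5  15.13] M [-0.38  0.58 -0.16] w 0.0869
[{"tx": -0.0061, "ty": 0.002, "tz": -0.0048, "wx": -0.0045, "wy": -0.0279, "wz": 0.0158}]
[([199.0, 155.1, 247.8, 182.7], 0.8), ([246.0, 249.2, 270.8, 272.4], 0.69)]
0.0 [[192.08601249 149.4356891 ]]
0.5 [[198.0150869  170.95185924]]
0.6 [[199.91279413 175.15717557]]
0.65 [[200.93948441 177.2225436 ]]
0.7 [[202.01553021 179.25812699]]
```

The force rose to 15 N with motion stopping, and the bar tip in the scene view at row 182.7 matches 0.70 rad, so that's the stop. Checking the latch colour while it's down, then letting it up.

```bash
cat > latch.py <<'E'
from h import *
T=r.camera('top'); h=cv2.cvtColor(T['pixels'][95:115,215:245],cv2.COLOR_BGR2HSV); print('brass px',int(((h[...,0]>15)&(h[...,0]<35)&(h[...,1]>120)&(h[...,2]>90)).sum()))
a=cv2.imread('pics/t0.png')[95:115,215:245]; h=cv2.cvtColor(a,cv2.COLOR_BGR2HSV); print('at start',int(((h[...,0]>15)&(h[...,0]<35)&(h[...,1]>120)&(h[...,2]>90)).sum()))
E
python3 latch.py
```

```text
brass px 5
at start 42
```

Call:
jog_arm(deltas=[{"tx": -0.001, "ty": 0, "tz": -0.01, "wx": 0, "wy": -0.007, "wz": 0, "fingers": 0.087}, {"tx": -0.001, "ty": 0, "tz": -0.014, "wx": 0, "wy": -0.007, "wz": 0, "fingers": 0.087}, {"tx": -0.001, "ty": 0, "tz": -0.014, "wx": 0, "wy": -0.007, "wz": 0, "fingers": 0.087}, {"tx": 0, "ty": 0, "tz": -0.014, "wx": 0, "wy": -0.007, "wz": 0, "fingers": 0.087}, {"tx": 0, "ty": 0, "tz": -0.014, "wx": 0, "wy": 0, "wz": 0, "fingers": 0.087}, {"tx": 0, "ty": 0, "tz": -0.014, "wx": 0, "wy": 0, "wz": 0, "fingers": 0.087}, {"tx": 0, "ty": 0, "tz": -0.025, "wx": 0, "wy": 0, "wz": 0, "fingers": 0.087}, {"tx": 0, "ty": 0, "tz": -0.035, "wx": 0, "wy": 0, "wz": 0, "fingers": 0.087}, {"tx": -0.02, "ty": 0, "tz": -0.02, "wx": 0, "wy": 0, "wz": 0, "fingers": 0.087}, {"tx": -0.05, "ty": -0.02, "tz": 0, "wx": 0, "wy": 0, "wz": 0, "fingers": 0.087}, {"tx": -0.05, "ty": -0.02, "tz": 0, "wx": 0, "wy": 0, "wz": 0, "fingers": 0.087}, {"tx": 0, "ty": 0, "tz": 0, "wx": 0, "wy": 0, "wz": 0, "fingers": 0.087}, {"tx": 0, "ty": 0, "tz": 0, "wx": 0, "wy": 0, "wz": 0, "fingers": 0.087}])

```text
clock: 31.62
tool_pos: [0.4474, 0.2361, 0.2071]
ee_rot: [-3.13, -0.05, -0.006]
force: [0.4, -0.7, 0.1]
grip_width: 0.0872
```

```bash
python3 latch.py; python3 -c "
from h import *
plan([(.45,.2,.2,.02,1)])
S=r.camera('scene');T=r.camera('top')
a=cv2.imread('pics/s0.png')
print('bar now',[(d['rect'],round(d['p'],2)) for d in r.regions_of('bar',S)[:1]])
for n in('cover_mid','keyplate_mid','tape_measure'): print(n,[(d['rect'],round(d['p'],2)) for d in r.regions_of(n,S)[:1]],[(d['rect'],round(d['p'],2)) for d in r.regions_of(n,T)[:1]])
G=cv2.GaussianBlur(T['pixels'].astype(np.float32),(3,3),.7)[:,:,0]
print(G[108:126,182].astype(int),G[108:126,196].astype(int))
"
```

```text
brass px 42
at start 42
t 31.68 p [0.4475 0.236  0.207 ] zax [ 0.004  0.011 -1.   ] yaw 0.0313 F [ 0.28 -0.04  0.06] M [-0.09  0.04  0.01] w 0.087
[{"tx": 0.0013, "ty": 0.0362, "tz": 0.0066, "wx": -0.0113, "wy": -0.0038, "wz": 0.0113}]
bar now [([186.8, 146.9, 245.6, 165.0], 0.64)]
cover_mid [([237.7, 142.6, 255.3, 166.2], 0.77)] [([170.7, 114.8, 206.8, 126.0], 0.81)]
keyplate_mid [([246.5, 248.0, 266.1, 272.3], 0.9)] [([310.3, 210.2, 324.2, 240.1], 0.85)]
tape_measure [([313.0, 227.4, 348.7, 258.2], 0.73)] [([314.1, 115.0, 355.9, 155.5], 0.65)]
[ 42  43  42  36  24  44  92 132 143 144 143 144 142 126  89  53  42  45] [ 44  43  40  30  19  41  90 130 139 138 138 138 135 121  88  53  41  40]
```

```bash
python3 -c "
from h import *
print(r.finish_job())"
```

```text
the job is handed in; nothing more can be done
None
```

The round-holed cover is on the rose and the lever has been pressed to its stop and let back up. I handed the job in at about 32 s of the 72 s allowed; it reports no verdict.

**Threading:** I took the cover from the block and threaded it open side first over the bar. I felt for the arm, bend and neck on the way, and readings on the bar stayed within about 4 N. It passed the sprung balls at about 8 N and came to a firm stop at about 12 N.

**Lever:** I pressed it down until the force jumped to 15 N and the motion stopped. The bar tip then matched 0.70 rad in the picture. The brass showing at the latch fell from 42 to 5 pixels and came back to 42 after release, with the lever level again.

**Last checks:**
- **Cover depth:** the top picture puts the cover square and about 0.7–1 mm short of fully home, against the 2.5 mm allowed. The firm stop agrees, but that picture is only good to about 0.5–1 mm.
- **Other items:** the keyhole cover and tape measure show no movement. I did not check the screwdriver at the end, but the arm never went near it.
- **Robot:** it is clear of everything, with force near zero.

**What disagreed:**
- **Fingertip height:** the fingertips sat about 37 mm higher than the tool reading implied. The first closing missed the cover because of it, and I worked from a measured offset after that.
- **Camera offset:** the tool frame and the top camera also differed by about 1.5 mm. I corrected that by touch.
- **Cover landmark:** the network's landmark for the seated cover was several millimetres off between the two views, so I used the rim edges instead.

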